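# Close the strainer pot with its lid and wing nut

## Task

Close the ale strainer: put the steel lid over the pot's centre stud so that it sits square in the pot, then set the wing nut on the stud and spin it down clockwise until it is snug and holds the lid flat and fully home on the pot's rim. Let go of everything, and leave the glasses, the plain round cap and the other things on the bench where they are.

Things in the scene. Friction and masses are not known exactly. Their poses are not given: they have to be found in the camera images.
- pot: Strainer pot: plain steel cylinder, 110 mm outside, 98 mm inside, rim 83 mm above the table, on a wooden board 150 mm square and 18 mm thick that is fixed to the table: it cannot move. Two short nipples stick out of its sides 45 mm up (along y). Origin: under the middle of the board, on the pot's axis; z up.
- rim (a point): Centre of the pot's mouth, level with its rim, z up. Inside the pot hangs a steel strainer basket on a spring: its rim ring stands 4 mm below the pot's rim; it takes about 5 N to start it down and 15 N at 4 mm, and it springs back when let go. The lid's spigot presses on it, and the lid is home when its disc lies on the pot's rim.
- stud_tip (a point): Tip of the pot's upright centre stud, on the pot's axis, 144 mm above the table, 61 mm above the rim; z up. 12 mm core with a coarse raised right-hand thread 18.5 mm across: two starts, 16 mm of travel per full turn. The thread ends 8 mm below the tip; the last 7.5 mm taper to 6 mm across.
- lid_center (a point): Middle of the lid's height (23 mm above its underside), on its axis, z up. Steel lid, 46 mm tall, 0.25 to 0.4 kg: below, a chamfered spigot ring 92 mm outside, 8 mm deep, that goes into the pot; then a disc 120 mm across, 8 mm thick; on top a collar 44 mm across, 30 mm high, to hold it by; a 24 mm hole right through. Starts lying flat, spigot down.
- lid_top (a point): Centre of the top of the lid's collar, 46 mm above its underside, z up. Set over the stud, the lid rests with its spigot on the sprung basket, its disc 4 mm above the pot's rim and this point 42 mm above the rim; drawn home, the disc lies on the rim and this point is 38 mm above the rim. Without the nut the spring lifts it again.
- nut_center (a point): Middle of the wing nut's height (29.5 mm above its underside), on its axis; z up, x along the wing bar. Steel, 59 mm tall, 0.1 to 0.15 kg: a round hub 40 mm across, 29 mm high, and on it a flat upright wing bar 62 mm long, 10 mm thick, from 29 to 59 mm above the underside. Starts standing on the table, bar up.
- nut_foot (a point): Centre of the nut's underside, the mouth of its blind bore (21.6 mm wide, 25 mm deep, thread lugs inside leave 13.7 mm). Set on the stud it rests on the thread's ends; turned clockwise from above it catches within half a turn, the angle unknown, goes down 16 mm a turn, meets the collar and draws the lid down. Torque: below 0.2 N m on the way, steeply over 0.35 once home. It holds by friction.
- glass_a: Bystander: tasting glass, clear, 72 mm across the mouth, 115 mm tall, standing. Origin at its underside.
- glass_b: Bystander: tasting glass like the other. Origin at its underside.
- bung: Bystander: pale wooden bung, 50 mm across, 24 mm tall. Origin at its underside.
- roundcap: Bystander: plain round steel cap without wings, 40 mm across, 28 mm tall: not the nut of this job. Origin at its underside.
- spanner: Bystander: steel spanner lying flat, 180 mm long. Origin under its middle.
- mallet: Bystander: mallet with a wooden handle and a rubber head, lying, 260 mm long. Origin at its underside.
- tap: Bystander: black plastic cask tap with a white turn-key and bent steel spout, lying, about 130 mm long. Origin at its underside.
Not all that is in view belongs to the job. What is shaped like the part that bears nut_center but orange is not meant.

How it is judged:
By the outcome, as a careful person would: the job done as asked, in the order asked, and still so for the second after the job is handed in, with the robot touching nothing.
It also fails if it takes over 72 s, if anything falls off the work surface, if the arm or the gripper's body presses on something with over 40 N, if the wrist force passes 120 N, or if a joint passes its speed limit or range.

## Robot

A 7-joint arm with a two-finger parallel gripper is mounted at the origin on the work surface. World frame = base frame: x ahead of the robot, y to its left, z up, the work surface at z = 0. Lengths are in m, angles in degrees, forces in N, time in s.
With the tool pointing down it reaches from about 0.425 to 0.875 m from the base axis. Payload 4.7 kg.
Tool frame: the origin (TCP) lies between the finger pads; the fingertips stand env.finger_overhang ahead of it and the grasp point (between the pads) lies 5 mm behind it (env.finger_overhang is the distance from the TCP to the fingertips, in m); z points along the fingers, y is the line along which they close (so a half turn about z gives the same grasp; the last joint's range is limited). The gripper opens to 87 mm and grips with 3 to 60 N. Pads are 19 mm wide; open, the fingers measure 117 mm over their backs; the gripper's body (75 mm by 190 mm) begins 51 mm behind the grasp point.
Start: joints at [-64.108, 18.392, -4.016, 83.108, 1.295, 78.541, -3.26], TCP at [0.276, 0.589, 0.198] pointing down, gripper open.
Joint ranges: [-163.93, 163.93], [-17.29, 119.83], [-79.2, 71.16], [3.27, 140.29], [-89.18, 269.18], [5.43, 117.66], [-154.24, 154.24]. Speed limits (degrees/s): [147.25, 147.25, 180, 180, 180, 180, 180].

## Interface

Orientations are given as [roll, pitch, yaw] about the fixed x, y, z axes, in that order (R = Rz(yaw) Ry(pitch) Rx(roll)).
In Python, from cell import telemetry, eyes, env, models gives the robot as it stands. The module is installed in compiled form; this text tells all that it offers.
- The arm moves only by the tool drive_tool, never from a script. Its arguments are lists of equal length, an entry for each row: "angular": the turn, a rotation vector about the tool's x, y, z in rad, a list of three; "delta_pos": the shift along the tool's x, y, z in cm, a list of three; "gripper": the finger opening in cm, from 0 to 8.7. A call has 1 to 20 rows; each row shifts and turns the commanded pose from where the row before left it, along the tool's axes as they then stand; what a row does not reach is not made up. A row lasts 1/10 s, in which the tool goes at most 50 mm and 8.59 degrees, less where a joint would pass 70% of its speed; a pose out of reach is approached as far as the arm can. A call with a gripper value outside its range is refused whole. The fingers move at their own pace and stop on an object; "squeeze" is the grip in N (left out, the last holds). Time passes only in rows, so rows that do not move let the fingers close. It gives the time, the measured TCP pose, the force, the opening and the grip force at its end, in the units of the state.
- telemetry.get_obs(): the state, without advancing time (a new reading comes with each control period).
- eyes.read_camera(name): name is "side" or "top"; returns a dict with "pixels" (420x560x3 uint8, red, green, blue), "mtx" (3x3 intrinsics, pixels), "origin" and "orientation" of the camera in the world. Camera axes: x right, y down, z forward; pixel columns grow to the right and rows downward; lengths in m; the calibration is good to about 2 mm. A picture is of the moment at which its call begins. There is no depth.
- env.sign_off(): hands the job in; it is judged then, once.
Trained networks look in a picture, given as the dict that the camera call returned (one of the last four; its "shot" number tells which), for a name from the list of things; names that differ only in an ending like _2 or _b are one class to them, and where a whole thing is asked for, a point or a joint stands for the part that bears it (a point fixed in the world has none). Each returns a list of dicts, best first, with "p" (0 to 1); they miss things now and then, are a little off and sometimes report something else, mostly with a low value. They report only what shows in the picture. A call takes as long as a camera call. They do not tell look-alikes from the thing itself.
- models.search_frame(picture, target): "centre" ([column, row] in pixels, amid what is visible of it).
- models.cut_out(picture, target): "pixels" (420x560 bool, what is visible of it) and "centre" ([column, row] in pixels, amid what is visible of it).
The state is a dict: "time_s": time; "qpos": joint angles; "joint_velocities": joint speeds; "effort": joint torques, N m; "tool_pos": TCP position; "tool_rot": TCP orientation; "force": force on the tool from outside, world axes, zero at the start; "wrist_torque": the same for the moment, N m; "grip_width": finger opening in m; "grasp_force": force on a finger pad.
Only numpy, scipy, OpenCV 4.12 (cv2) and the standard library are available. Lean on these libraries where they do the work, as an engineer would, in place of code of your own. Each camera call takes 0.05 s, during which the arm holds its last target. There are 200 camera calls.

## Working session

There is one attempt and no reset: what is moved stays moved. The work goes in short steps, Python scripts to look and compute and a tool call to move; the robot and the scene stay as the last step left them, time stands still between calls to the robot, and variables do not carry over. Pictures are saved under pics/ and viewed, at most 10 in all, crops included, and the job is handed in when it is done.

Besides the shell and the picture viewer there is one more tool, called after "Call:" as a command line: name --argument value ..., lists and objects as JSON in quotes. drive_tool: Moves the arm, as the interface text tells. Its arguments: {"type":"object","properties":{"angular":{"type":"array","items":{"type":"array","items":{"type":"number"}}},"delta_pos":{"type":"array","items":{"type":"array","items":{"type":"number"}}},"gripper":{"type":"array","items":{"type":"number"}},"squeeze":{"type":"number"}},"required":["angular","delta_pos","gripper"]}

```bash
mkdir -p pics
cat > h.py <<'E'
import numpy as np, cv2
from cell import telemetry, eyes, env, models
from scipy.spatial.transform import Rotation as R
def rot(p):
    o=np.array(p['orientation'],float)
    if o.shape==(3,3): return o
    return R.from_euler('xyz',o,degrees=True).as_matrix()
def pix2w(p,uv,z):
    d=rot(p)@np.linalg.inv(np.array(p['mtx']))@np.array([uv[0],uv[1],1.0])
    o=np.array(p['origin'],float); return o+d*(z-o[2])/d[2]
def w2pix(p,w):
    c=np.array(p['mtx'])@rot(p).T@(np.array(w)-np.array(p['origin'])); return c[:2]/c[2]
def save(p,n,crop=None,s=1):
    im=p['pixels'][:,:,::-1]
    if crop: im=im[crop[1]:crop[3],crop[0]:crop[2]]
    cv2.imwrite('pics/'+n,cv2.resize(im,None,fx=s,fy=s,interpolation=cv2.INTER_CUBIC))
E
python3 - <<'E'
from h import *
print(telemetry.get_obs(), env.finger_overhang)
ims=[]
for c in('top','side'):
    p=eyes.read_camera(c); save(p,c+'0.png'); print(c,p['origin'],p['orientation'],np.array(p['mtx']).tolist())
    for t in('pot','stud_tip','rim','lid_center','lid_top','nut_center','nut_foot','roundcap','glass_a','bung','spanner','mallet','tap'):
        try: print(t,[(np.round(d['centre']).tolist(),round(d['p'],2)) for d in models.search_frame(p,t)][:4])
        except Exception as e: print(t,e)
E
```

```text
{'time_s': 0.0, 'qpos': array([-64.10865409,  18.43807826,  -4.01600474,  83.17250472,
         1.29703093,  78.5418987 ,  -3.25992071]), 'joint_velocities': array([ 0.08785872,  0.05744052, -0.05179276, -0.02618638,  0.02449668,
       -0.11281954, -0.0266096 ]), 'effort': array([-3.73310002e-05, -4.91282988e+01, -4.03929306e-01, -3.12531388e+01,
       -6.40424690e-02,  4.35093138e-02,  1.66163468e-04]), 'tool_pos': array([0.2753674 , 0.58814229, 0.19739377]), 'tool_rot': array([-1.79892875e+02,  7.55158870e-03,  1.54919291e+02]), 'force': array([ 0.46159299, -0.77672681, -0.0214684 ]), 'wrist_torque': array([0.03467639, 0.00221775, 0.01185753]), 'grasp_force': 0.0, 'grip_width': 0.08705445391386098} 0.014
top [ 0.39544486 -0.00358525  1.57880555] [-173.34536252   -0.35038669  -91.55341227] [[540.3155293611508, 0.0, 276.5951777892867], [0.0, 540.3155293611508, 212.8315009079847], [0.0, 0.0, 1.0]]
pot [([274.0, 203.0], 0.71)]
stud_tip []
rim [([385.0, 238.0], 0.61), ([275.0, 202.0], 0.56), ([311.0, 286.0], 0.24)]
lid_center []
lid_top [([386.0, 241.0], 0.86), ([416.0, 191.0], 0.73)]
[... 367 characters left out ...]
9487518 ] [-139.60451312   -0.3194518   -26.90107813] [[471.344275392817, 0.0, 277.3749274878114], [0.0, 471.344275392817, 206.67527763435788], [0.0, 0.0, 1.0]]
pot [([291.0, 234.0], 0.86)]
stud_tip [([292.0, 235.0], 0.63)]
rim [([292.0, 233.0], 0.81)]
lid_center [([318.0, 365.0], 0.82)]
lid_top [([318.0, 364.0], 0.92)]
nut_center [([196.0, 156.0], 0.82), ([222.0, 143.0], 0.57)]
nut_foot [([192.0, 156.0], 0.7), ([218.0, 142.0], 0.55), ([238.0, 122.0], 0.17)]
roundcap [([239.0, 123.0], 0.72), ([221.0, 301.0], 0.5)]
glass_a [([288.0, 138.0], 0.92), ([385.0, 268.0], 0.89)]
bung [([184.0, 225.0], 0.82)]
spanner [([338.0, 205.0], 0.65)]
mallet [([398.0, 379.0], 0.96)]
tap [([238.0, 122.0], 0.59)]
```

View pics/top0.png

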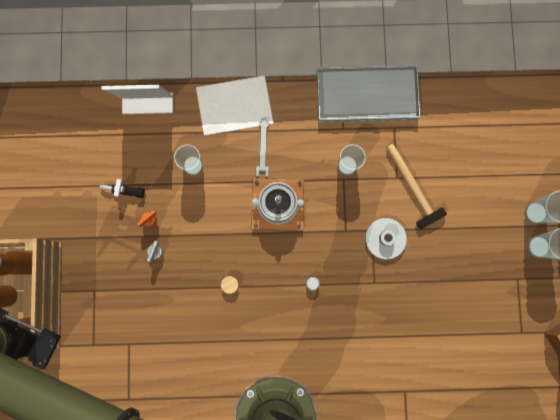

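View pics/side0.png

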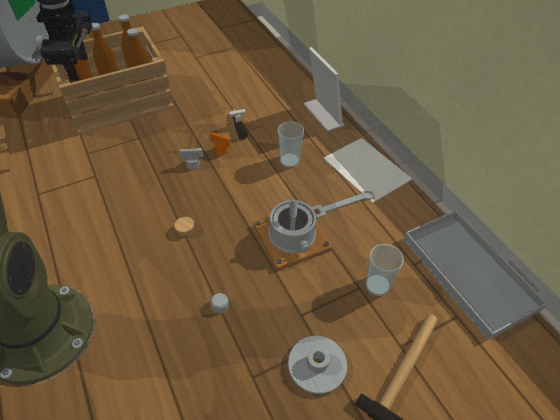

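The top view shows the pot at (277,203) with its stud and the lid at (386,239). There are two winged candidates: an orange one at (149,219) and a steel one at (154,252), which appear in the side view at (221,143) and (192,157). The steel one fits, since the orange one is excluded. The round cap at (312,284) has no wings. I'll confirm with one enlarged montage.

Run:
```python
from h import *
T=eyes.read_camera('top');S=eyes.read_camera('side')
def cr(p,c,h,s): 
    im=p['pixels'][c[1]-h:c[1]+h,c[0]-h:c[0]+h,::-1]; return cv2.resize(im,(s,s),interpolation=cv2.INTER_CUBIC)
a=np.vstack([np.hstack([cr(T,(154,245),32,266),cr(T,(277,203),32,266),cr(T,(386,239),32,266)]),
 np.hstack([cr(S,(200,157),32,266),cr(S,(292,225),32,266),cr(S,(318,365),40,266)])])
cv2.imwrite('pics/mont.png',a)
for n,p in(('top',T),('side',S)):
    for t in('nut_center','lid_center','pot'):
        for d in models.cut_out(p,t):
            m=d['pixels'].astype(np.uint8); ys,xs=np.nonzero(m)
            print(n,t,round(d['p'],2),np.round(d['centre'],1),m.sum(),xs.min(),xs.max(),ys.min(),ys.max(), cv2.minAreaRect(np.c_[xs,ys].astype(np.float32)))
            for z in(0,.03,.083):print('   ',z,np.round(pix2w(p,d['centre'],z),4))
```

```text
top nut_center 0.71 [152.7 250.8] 235 147 162 241 261 ((154.5, 251.0), (20.0, 15.0), 90.0)
    0 [0.4775 0.3457 0.    ]
    0.03 [0.4759 0.339  0.03  ]
    0.083 [0.4732 0.3273 0.083 ]
top nut_center 0.63 [149.5 219.3] 209 138 156 210 225 ((147.0, 217.5), (15.0, 18.0), 90.0)
    0 [0.5701 0.355  0.    ]
    0.03 [0.5667 0.3482 0.03  ]
    0.083 [0.5609 0.3362 0.083 ]
top lid_center 0.67 [383.5 236.4] 1305 365 406 218 258 ((385.6000061035156, 237.70001220703125), (41.14365005493164, 39.80200958251953), 63.43495178222656)
    0 [ 0.5015 -0.3295  0.    ]
    0.03 [ 0.4995 -0.3233  0.03  ]
    0.083 [ 0.496  -0.3124  0.083 ]
top lid_center 0.18 [260.5 149.4] 330 256 268 118 173 ((262.0, 145.5), (55.0, 12.0), 90.0)
    0 [0.771  0.0246 0.    ]
    0.03 [0.7638 0.0241 0.03  ]
    0.083 [0.7512 0.0231 0.083 ]
top pot 0.78 [278.8 202.2] 2758 251 304 178 230 ((277.5, 204.0), (52.0, 53.0), 90.0)
    0 [ 0.6107 -0.0256  0.    ]
    0.03 [ 0.6066 -0.0252  0.03  ]
    0.083 [ 0.5994 -0.0244  0.083 ]
top pot 0.16 [260.1 150.1] 354 256 268 121 175 ((262.0, 148.0), (54.0, 12.0), 90.0)
    0 [0.7689 
[... 450 characters left out ...]
]
    0.03 [0.4875 0.3354 0.03  ]
    0.083 [0.4737 0.2796 0.083 ]
side lid_center 0.65 [317.5 366.8] 2701 288 346 336 393 ((317.0, 364.5), (57.0, 58.0), 90.0)
    0 [ 0.4966 -0.3357  0.    ]
    0.03 [ 0.4888 -0.3451  0.03  ]
    0.083 [ 0.4749 -0.3616  0.083 ]
side pot 0.93 [292.5 237. ] 3394 254 332 200 269 ((291.70001220703125, 233.39999389648438), (64.8459701538086, 60.821044921875), 63.43495178222656)
    0 [ 0.6069 -0.0202  0.    ]
    0.03 [ 0.5956 -0.0395  0.03  ]
    0.083 [ 0.5755 -0.0737  0.083 ]
side pot 0.4 [217.9 301.6] 292 211 228 293 312 ((219.5, 302.5), (19.0, 17.0), 90.0)
    0 [ 0.3712 -0.1047  0.    ]
    0.03 [ 0.3673 -0.1214  0.03  ]
    0.083 [ 0.3604 -0.1508  0.083 ]
```

View pics/mont.png

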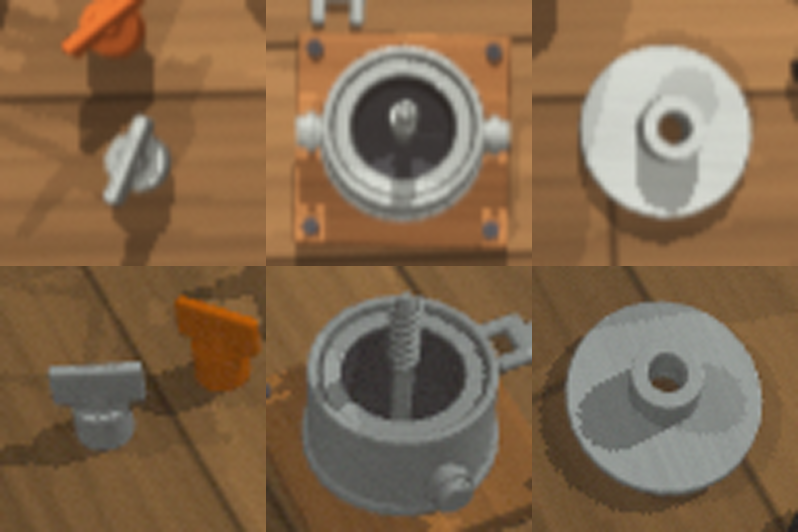

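The montage confirms the steel wing nut at (153,251) in the top view, with the orange look-alike above it. The pot and lid are clear too. Next I'll turn the measured edges into positions from both views.

```bash
cat > fit.py <<'E'
from h import *
from scipy.optimize import least_squares
def cyl(x,y,r,z0,z1):
    a=np.linspace(0,2*np.pi,72); return [(x+r*np.cos(t),y+r*np.sin(t),z) for t in a for z in(z0,z1)]
def box(x,y,yaw,l,w,z0,z1):
    c,s=np.cos(yaw),np.sin(yaw)
    return [(x+c*i*l/2-s*j*w/2,y+s*i*l/2+c*j*w/2,z) for i in(-1,1) for j in(-1,1) for z in(z0,z1)]
def sil(p,parts,K=4,off=None,shape=None):
    m=np.zeros(shape,np.uint8)
    for pts in parts:
        q=np.array([w2pix(p,w) for w in pts]); q=(q+.5-off)*K-.5
        cv2.fillConvexPoly(m,cv2.convexHull(np.round(q*16).astype(np.int32)),255,shift=4)
    return m
def fitsil(views,model,x0,K=4,steps=(4,2,1,.5,.25)):
    # views: list of (picture, mask, crop(x0,y0,x1,y1))
    M=[]
    for p,m,c in views:
        mm=m[c[1]:c[3],c[0]:c[2]].astype(np.float32)
        M.append((p,mm,np.array(c[:2],float)))
    def cost(x):
        e=0
        for p,mm,o in M:
            h,w=mm.shape
            s=cv2.resize(sil(p,model(x),K,o,(h*K,w*K)),(w,h),interpolation=cv2.INTER_AREA)/255.
            e+=np.abs(s-mm).sum()
        return e
    x=np.array(x0,float); sc=np.array([.001]*2+[np.radians(2)]*(len(x)-2)); b=cost(x)
    for st in steps:
        go=True
        while go:
            go=False
            for i in range(len(x)):
                for sg in(-1,1):
                    y=x.copy(); y[i]+=sg*st*sc[i]; e=cost(y)
                    if e<b-1e-6: x,b,go=y,e,True
    return x,b
lidm=lambda z:(lambda x:[cyl(x[0],x[1],.046,z,z+.008),cyl(x[0],x[1],.06,z+.008,z+.016),cyl(x[0],x[1],.022,z+.016,z+.046)])
nutm=lambda z:(lambda x:[cyl(x[0],x[1],.02,z,z+.029),box(x[0],x[1],x[2],.062,.01,z+.029,z+.059)])
def grey(p): # low saturation
    h=cv2.cvtColor(p['pixels'],cv2.COLOR_RGB2HSV); return (h[...,1]<60)&(h[...,2]>60)
E
python3 - <<'E'
from fit import *
T=eyes.read_camera('top');S=eyes.read_camera('side')
gT,gS=grey(T),grey(S)
LT=(T,gT,(360,212,412,264));LS=(S,gS,(282,330,352,398))
NT=(T,gT,(140,236,170,268));NS=(S,gS,(174,142,208,174))
for v in([LT],[LS],[LT,LS]): x,b=fitsil(v,lidm(0),(.498,-.327)); print('lid',x.round(4),b)
for a in(-60,30,90):
  for v in([NT],[NS],[NT,NS]): x,b=fitsil(v,nutm(0),(.477,.339,np.radians(a))); print('nut',x[:2].round(4),np.degrees(x[2]).round(1),b)
# pot
potm=lambda x:[cyl(x[0],x[1],.055,.018,.083),cyl(x[0],x[1],.006,.083,.144)]
PT=(T,gT,(260,178,296,228)); PS=(S,gS,(266,194,320,262))
kern=np.ones((3,3),np.uint8)
def fill(p,c):
    # fill interior of contour
    m=np.zeros(gT.shape,np.uint8); g=(grey(p)).astype(np.uint8); s=m.copy(); s[c[1]:c[3],c[0]:c[2]]=g[c[1]:c[3],c[0]:c[2]]
    k,_=cv2.findContours(s,cv2.RETR_EXTERNAL,2); k=max(k,key=cv2.contourArea); cv2.drawContours(m,[k],-1,1,-1); return m>0
for v in([(T,fill(T,PT[2]),PT[2])],[(S,fill(S,PS[2]),PS[2])],[(T,fill(T,PT[2]),PT[2]),(S,fill(S,PS[2]),PS[2])]):
    x,b=fitsil(v,potm,(.6,-.024)); print('pot',x.round(4),b)
x=x; print(w2pix(T,(x[0],x[1],.144)),w2pix(S,(x[0],x[1],.144)))
for p,m in((T,gT),(S,gS)): pass
vis=np.hstack([np.where(gT[...,None],T['pixels'],0)[170:270,130:420],]); cv2.imwrite('pics/m1.png',cv2.resize(vis[...,::-1],None,fx=2.7,fy=2.7)); 
cv2.imwrite('pics/m2.png',np.hstack([fill(T,PT[2])[178:248,250:310]*255,fill(S,PS[2])[194:264,262:322]*255]))
E
```

```text
lid [ 0.4955 -0.3328] 65.30980392156863
lid [ 0.4965 -0.3322] 102.36862745098037
lid [ 0.4958 -0.3325] 173.43529411764706
nut [0.4745 0.337 ] -102.0 83.75686274509803
nut [0.475 0.337] -28.0 45.850980392156856
nut [0.4745 0.337 ] -21.0 72.97647058823529
nut [0.4745 0.337 ] 78.0 83.75686274509803
nut [0.4748 0.3368] -20.0 47.211764705882345
nut [0.4745 0.337 ] -21.0 72.97647058823529
nut [0.4745 0.337 ] 78.0 83.75686274509803
nut [0.4758 0.3402] 76.5 152.1921568627451
nut [0.4745 0.337 ] 159.0 72.97647058823529
pot [ 0.6012 -0.0208] 28.70980392156863
pot [ 0.603  -0.0235] 140.25098039215686
pot [ 0.6025 -0.023 ] 194.3411764705882
[278.46675446 197.98216891] [293.27706518 200.55023595][ WARN:0@25.080] global loadsave.cpp:1063 imwrite_ Unsupported depth image for selected encoder is fallbacked to CV_8U.
```

Both views agree: lid (0.496, −0.3325), nut (0.4745, 0.337) with its bar at about −20°, pot (0.602, −0.022). The heights and reach are plausible, so I'm moving to the lid.

Call:
drive_tool --angular '[[0,0,0],[0,0,0],[0,0,0],[0,0,0],[0,0,0],[0,0,0],[0,0,0],[0,0,0],[0,0,0],[0,0,0],[0,0,0],[0,0,0]]' --delta_pos '[[-3.8,-2.7,-0.25],[-3.8,-2.7,-0.25],[-3.8,-2.7,-0.25],[-3.8,-2.7,-0.25],[-3.8,-2.7,-0.25],[-3.8,-2.7,-0.25],[-3.8,-2.7,-0.25],[-3.8,-2.7,-0.25],[-3.8,-2.7,-0.25],[-3.8,-2.7,-0.25],[-3.8,-2.7,-0.25],[-3.8,-2.7,-0.25]]' --gripper '[8.7,8.7,8.7,8.7,8.7,8.7,8.7,8.7,8.7,8.7,8.7,8.7]' --squeeze 20

```text
time_s: 3.1
tool_pos: [0.552, 0.1003, 0.229]
tool_rot: [179.9, 0.0, 154.9]
force: [0.6, 0.2, -0.1]
grip_width: 0.087
grasp_force: 0.0
```

Call:
drive_tool --angular '[[0,0,0],[0,0,0],[0,0,0],[0,0,0],[0,0,0],[0,0,0],[0,0,0],[0,0,0],[0,0,0],[0,0,0],[0,0,0]]' --delta_pos '[[-1.34,-4.15,1.0],[-1.34,-4.15,1.0],[-1.34,-4.15,1.0],[-1.34,-4.15,1.0],[-1.34,-4.15,1.0],[-1.34,-4.15,1.0],[-1.34,-4.15,1.0],[-1.34,-4.15,1.0],[-1.34,-4.15,1.0],[-1.34,-4.15,1.0],[0,0,0]]' --gripper '[8.7,8.7,8.7,8.7,8.7,8.7,8.7,8.7,8.7,8.7,8.7]'

```text
time_s: 4.2
tool_pos: [0.4924, -0.3381, 0.1275]
tool_rot: [-179.7, -0.1, 154.3]
force: [-0.6, -0.1, 0.7]
grip_width: 0.0868
grasp_force: 0.0
```

Run:
```python
from h import *
p=eyes.read_camera('side')
for i in range(2):
    o=telemetry.get_obs(); print(o['tool_pos'],o['tool_rot'],o['qpos'].round(1),o['force'])
    eyes.read_camera('top')
```

```text
[ 0.49425659 -0.3344808   0.12782675] [-1.79873837e+02 -6.93355184e-02  1.54530830e+02] [ -0.2  16.6  37.8  97.5 -10.6  69.6 104.7] [-0.05508105  1.6262963   0.70938584]
[ 0.49581516 -0.331854    0.12807686] [-1.79983096e+02 -4.80740584e-02  1.54743205e+02] [ -0.4  16.6  37.7  97.5 -10.7  69.6 104.6] [ 0.07830364  1.09232504 -0.38096135]
```

Call:
drive_tool --angular '[[0,0,0],[0,0,0],[0,0,0],[0,0,0],[0,0,0],[0,0,0],[0,0,0],[0,0,0],[0,0,0]]' --delta_pos '[[0,0,3],[0,0,3],[0,0,2.2],[0,0,1],[0,0,0],[0,0,0],[0,0,0],[0,0,0],[0,0,0]]' --gripper '[8.7,8.7,8.7,8.7,8.7,4,4,4,4]' --squeeze 5

```text
time_s: 5.25
tool_pos: [0.4972, -0.331, 0.0373]
tool_rot: [180.0, 0.1, 154.9]
force: [-0.7, -0.2, -0.5]
grip_width: 0.0631
grasp_force: 0.0
```

Call:
drive_tool --angular '[[0,0,0],[0,0,0],[0,0,0],[0,0,0],[0,0,0]]' --delta_pos '[[0,0,0],[0,0,0],[0,0,0],[0,0,0],[0,0,0]]' --gripper '[4,4,4,4,4]'

```text
time_s: 5.75
tool_pos: [0.4967, -0.3307, 0.0364]
tool_rot: [180.0, -0.0, 154.9]
force: [0.1, -0.2, 1.0]
grip_width: 0.0399
grasp_force: 0.0
```

Call:
drive_tool --angular '[[0,0,0],[0,0,0],[0,0,0.14],[0,0,0.14],[0,0,0.14],[0,0,0.14],[0,0,0.14],[0,0,0.14],[0,0,0.14],[0,0,0.14],[0,0,0.14],[0,0,0.14],[0,0,0.14],[0,0,0.03],[0,0,0],[0,0,0],[0,0,0],[0,0,0],[0,0,0]]' --delta_pos '[[0,0,0],[0,0,0],[0,0,0],[0,0,0],[0,0,0],[0,0,0],[0,0,0],[0,0,0],[0,0,0],[0,0,0],[0,0,0],[0,0,0],[0,0,0],[0,0,0],[0,0,0],[0,0,0],[0,0,0],[0,0,0],[0,0,0]]' --gripper '[6,6,6,6,6,6,6,6,6,6,6,6,6,6,4,4,4,4,4]'

```text
time_s: 7.65
tool_pos: [0.4967, -0.3308, 0.0365]
tool_rot: [180.0, -0.0, 65.0]
force: [-0.4, -0.5, 0.5]
grip_width: 0.0403
grasp_force: 0.0
```

Run:
```python
from h import *
T=eyes.read_camera('top');S=eyes.read_camera('side')
a=cv2.resize(T['pixels'][190:290,330:440,::-1],(400,364)); b=cv2.resize(S['pixels'][290:410,255:385,::-1],(394,364))
cv2.imwrite('pics/lid1.png',np.hstack([a,b])); print(telemetry.get_obs())
```

```text
{'time_s': 7.75, 'qpos': array([-11.98063314,  27.7906081 ,  53.99570835, 102.85284609,
       -25.21534868,  62.35617681,  25.91808142]), 'joint_velocities': array([ 0.00855271,  0.06541437,  0.08810984, -0.05276708,  0.00683741,
       -0.14332342, -0.06183308]), 'effort': array([ 1.23465460e-02, -3.85315955e+01,  1.19841599e+01, -2.55559677e+01,
       -3.52453510e-02,  6.80972636e-02,  3.44533371e-03]), 'tool_pos': array([ 0.49666877, -0.33072495,  0.03647716]), 'tool_rot': array([ 1.79995845e+02, -1.26150441e-02,  6.49744176e+01]), 'force': array([1.03411479, 0.34813602, 0.15877919]), 'wrist_torque': array([-0.11048685,  0.09862391,  0.02335755]), 'grasp_force': 0.0, 'grip_width': 0.04038896245827388}
```

View pics/lid1.png

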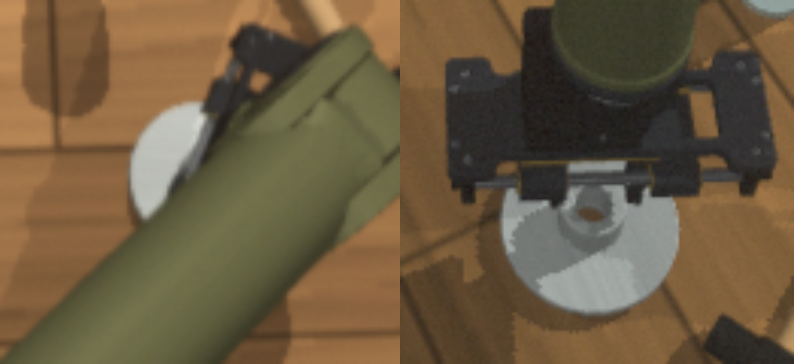

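Run:
```python
from h import *
from fit import *
T=eyes.read_camera('top');S=eyes.read_camera('side');o=telemetry.get_obs()
Rt=R.from_euler('xyz',o['tool_rot'],degrees=True).as_matrix(); t=o['tool_pos']
im=S['pixels'][:,:,::-1].copy()
K=5;x0,y0=270,310
im=cv2.resize(im[y0:y0+100,x0:x0+110],None,fx=K,fy=K,interpolation=cv2.INTER_CUBIC)
for z in(-.056,-.005,.014):
  for s in(-1,1):
    u=w2pix(S,t+Rt@[0,s*.020,z]); print(z,s,u.round(1),w2pix(T,t+Rt@[0,s*.02,z]).round(1)); cv2.circle(im,tuple(int(v) for v in (u+.5-[x0,y0])*K),3,(0,0,255),-1)
for q in((.496,-.3325,.046),(.496,-.3325,.016)): u=w2pix(S,q); cv2.circle(im,tuple(int(v) for v in (u+.5-[x0,y0])*K),3,(0,255,0),-1)
cv2.imwrite('pics/lid2.png',im)
```

```text
-0.056 -1 [309.2 345.9] [388.1 242.4]
-0.056 1 [330.1 345.3] [393.5 229.1]
-0.005 -1 [307.7 356.8] [384.3 243.5]
-0.005 1 [327.8 356.2] [389.6 230.6]
0.014 -1 [307.2 360.6] [383.  243.8]
0.014 1 [326.9 360. ] [388.2 231.2]
```

View pics/lid2.png

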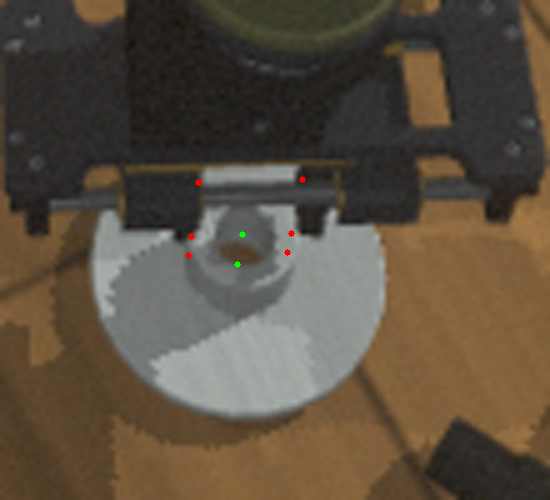

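The side view shows the fingers aligned with the collar (about (188,236) and (312,235) in the crop), but their tips stand just above its top. They closed to 40 mm on nothing, so the true height seems greater than reported. I'll probe down gently with the fingers open, then close.

Call:
drive_tool --angular '[[0,0,0],[0,0,0],[0,0,0],[0,0,0],[0,0,0],[0,0,0]]' --delta_pos '[[0,0,0],[0,0,0],[0,0,0],[0,0,0.2],[0,0,0.3],[0,0,0]]' --gripper '[6,6,6,6,6,6]'

```text
time_s: 8.45
tool_pos: [0.4964, -0.3304, 0.0309]
tool_rot: [-179.9, -0.0, 65.0]
force: [0.1, 1.2, 0.1]
grip_width: 0.0598
grasp_force: 0.0
```

Call:
drive_tool --angular '[[0,0,0],[0,0,0],[0,0,0],[0,0,0],[0,0,0]]' --delta_pos '[[0,0,0],[0,0,0],[0,0,0],[0,0,0],[0,0,0]]' --gripper '[4,4,4,4,4]'

```text
time_s: 8.95
tool_pos: [0.4967, -0.3307, 0.0315]
tool_rot: [180.0, -0.0, 65.0]
force: [0.5, 0.6, 0.7]
grip_width: 0.0406
grasp_force: 0.0
```

Call:
drive_tool --angular '[[0,0,0],[0,0,0],[0,0,0]]' --delta_pos '[[0,0,0.2],[0,0,0.2],[0,0,0]]' --gripper '[4,4,4]'

```text
time_s: 9.25
tool_pos: [0.4964, -0.3305, 0.027]
tool_rot: [-180.0, -0.0, 65.0]
force: [-0.3, 0.7, 0.1]
grip_width: 0.0402
grasp_force: 0.0
```

Run:
```python
from h import *
S=eyes.read_camera('side');o=telemetry.get_obs();print(o['tool_pos'],o['force'],o['grip_width'])
save(S,'lid3.png',(262,310,382,400),6)
```

```text
[ 0.49650993 -0.33056882  0.02716955] [ 0.44053941  0.5720109  -0.20271568] 0.039678454085355405
```

View pics/lid3.png

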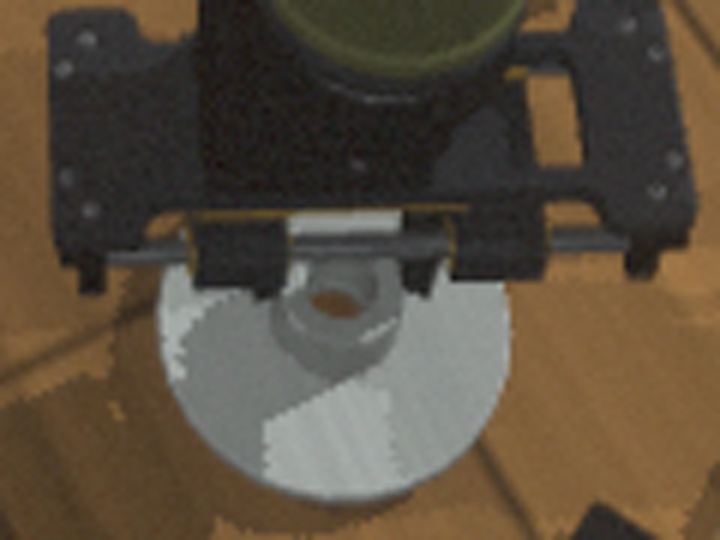

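Call:
drive_tool --angular '[[0,0,0],[0,0,0],[0,0,0]]' --delta_pos '[[0,0,0.2],[0,0,0.2],[0,0,0]]' --gripper '[4,4,4]'

```text
time_s: 9.6
tool_pos: [0.4965, -0.3305, 0.0231]
tool_rot: [-180.0, -0.0, 65.0]
force: [-0.4, -0.1, 1.1]
grip_width: 0.0397
grasp_force: 0.0
```

Run:
```python
from h import *
# dark gripper geometry check: where does network/pixels put dark fingertips in the top view at start? compare arm-free differences
T=eyes.read_camera('top');S=eyes.read_camera('side');o=telemetry.get_obs();print(o['tool_pos'],o['force'],o['grip_width'],o['grasp_force'],o['effort'].round(2))
print(w2pix(S,(.4965,-.3325,.046)),w2pix(S,(.496,-.3325,.016)))
g=cv2.cvtColor(S['pixels'],cv2.COLOR_RGB2GRAY)
for r in range(344,368,1): print(r,''.join('#' if v<60 else ('+' if v<90 else '.') for v in g[r,285:352]))
```

```text
[ 0.49666387 -0.33069109  0.02338524] [-0.03620011 -0.14645588  0.21736098] 0.04002507476792561 0.0 [-1.000e-02 -3.912e+01  1.218e+01 -2.500e+01 -4.000e-02  7.000e-02
  0.000e+00]
[318.27463788 356.36851031] [317.00169096 362.4815821 ]
344 ###################################################################
345 ###########################################+++++++#++++############
346 ####+#####+++++++++++++++...................#######################
347 ##+++++++####++#########+...................#######################
348 ##..+++..###############+..................+#######+###############
349 #++++++.+################.................+########################
350 #++###+++################+++++++++++++++++#########++##############
351 ########+################+####+#++++##+++++++++++++++##############
352 #+++++++++###############++++++++++++++++++++++++++++##############
353 ++++++++++###############++++++++++++++++++++######++##############
354 ++++++++++###############+..+++++++++++....+######+++##############
355 ++#+....++###############....++.++.++++....+#####+..###############

[... 163 characters left out ...]
#########......+++++..+++...+####+............+.....
359 +##+...............#####....++++++++++++....#+##+..................
360 ###................+#+++.....++++++++++............................
361 ##+...................++.....+++++++++.............................
362 ##+...................+++......++++++..............................
363 +++................................................................
364 +++................................................................
365 +++................................................................
366 +++................................................................
367 ++++...............................................................
```

Call:
drive_tool --angular '[[0,0,0],[0,0,0],[0,0,0]]' --delta_pos '[[0,0,0.2],[0,0,0.2],[0,0,0]]' --gripper '[4,4,4]'

```text
time_s: 10.0
tool_pos: [0.4971, -0.3311, 0.0218]
tool_rot: [180.0, -0.1, 65.0]
force: [-3.8, 2.8, 16.0]
grip_width: 0.0397
grasp_force: 8.0
```

Call:
drive_tool --angular '[[0,0,0],[0,0,0],[0,0,0]]' --delta_pos '[[0,0,0.2],[0,0,0.1],[0,0,0]]' --gripper '[4,4,4]'

```text
time_s: 10.3
tool_pos: [0.4973, -0.3312, 0.0212]
tool_rot: [180.0, -0.2, 64.9]
force: [-9.4, 7.5, 33.6]
grip_width: 0.0401
grasp_force: 16.6
```

Call:
drive_tool --angular '[[0,0,0],[0,0,0],[0,0,0],[0,0,0],[0,0,0],[0,0,0],[0,0,0],[0,0,0]]' --delta_pos '[[0,0,-0.8],[0,0,-0.2],[0,0,0],[0,0,0],[0,0,0.5],[0,0,0.5],[0,0,0.3],[0,0,0]]' --gripper '[4,4,6,6,6,6,6,6]'

```text
time_s: 11.1
tool_pos: [0.4961, -0.3304, 0.0125]
tool_rot: [-179.9, 0.0, 65.0]
force: [0.2, -0.2, -0.5]
grip_width: 0.0599
grasp_force: 0.0
```

Past the earlier contact height with no force, so the tips are alongside the collar. Now I'll close.

Call:
drive_tool --angular '[[0,0,0],[0,0,0],[0,0,0],[0,0,0],[0,0,0],[0,0,0],[0,0,0],[0,0,0]]' --delta_pos '[[0,0,0.3],[0,0,0.3],[0,0,0],[0,0,0],[0,0,0],[0,0,0],[0,0,0],[0,0,0]]' --gripper '[6,6,4,4,4,4,4,4]' --squeeze 5

```text
time_s: 11.9
tool_pos: [0.4969, -0.3309, 0.0076]
tool_rot: [180.0, 0.0, 65.0]
force: [1.4, -1.5, -0.1]
grip_width: 0.0444
grasp_force: 5.0
```

Call:
drive_tool --angular '[[0,0,0],[0,0,0],[0,0,-0.14],[0,0,-0.14],[0,0,-0.14],[0,0,-0.14],[0,0,-0.14],[0,0,-0.14],[0,0,-0.14],[0,0,-0.14],[0,0,-0.14],[0,0,-0.14],[0,0,-0.14],[0,0,-0.03],[0,0,0],[0,0,0],[0,0,0],[0,0,0],[0,0,0],[0,0,0]]' --delta_pos '[[0,0,0],[0,0,0],[0,0,0],[0,0,0],[0,0,0],[0,0,0],[0,0,0],[0,0,0],[0,0,0],[0,0,0],[0,0,0],[0,0,0],[0,0,0.2],[0,0,0.2],[0,0,0],[0,0,0],[0,0,0],[0,0,0],[0,0,0],[0,0,0]]' --gripper '[6,6,6,6,6,6,6,6,6,6,6,6,6,6,4,4,4,4,4,4]' --squeeze 20

```text
time_s: 13.9
tool_pos: [0.4964, -0.3311, 0.0034]
tool_rot: [-180.0, -0.0, 154.9]
force: [-0.6, -2.3, -0.7]
grip_width: 0.0421
grasp_force: 20.0
```

Call:
drive_tool --angular '[[0,0,0],[0,0,0],[0,0,0],[0,0,0],[0,0,0],[0,0,0]]' --delta_pos '[[0,0,-1.5],[0,0,-3],[0,0,-4.5],[0,0,-4.5],[0,0,-3.7],[0,0,0]]' --gripper '[4,4,4,4,4,4]' --squeeze 30

```text
time_s: 14.5
tool_pos: [0.5, -0.3324, 0.1825]
tool_rot: [179.9, 0.6, 154.9]
force: [1.4, -1.9, -2.6]
grip_width: 0.0424
grasp_force: 30.0
```

Run:
```python
from fit import *
eyes.read_camera('top');eyes.read_camera('top');S=eyes.read_camera('side')
o=telemetry.get_obs();print(o['tool_pos'],o['force'],o['grip_width'],o['grasp_force'])
for d in models.cut_out(S,'lid_center')[:2]:
    ys,xs=np.nonzero(d['pixels']); print(d['p'],xs.min(),xs.max(),ys.min(),ys.max())
g=grey(S)
for z in (.13,.15,.17,.19):
    u=w2pix(S,(.4965,-.331,z+.012)); print(z,u)
save(S,'lift.png',(230,270,430,420),4)
```

```text
[ 0.4962946  -0.32958462  0.17480463] [-0.37932171 -0.34113328 -4.35944897] 0.04259922942960684 29.999239237731672
0.78 291 341 296 355
0.13 [321.62649552 334.32301668]
0.15 [322.48516305 329.40105541]
0.17 [323.37531025 324.29864983]
0.19 [324.29870054 319.00569176]
```

View pics/lift.png

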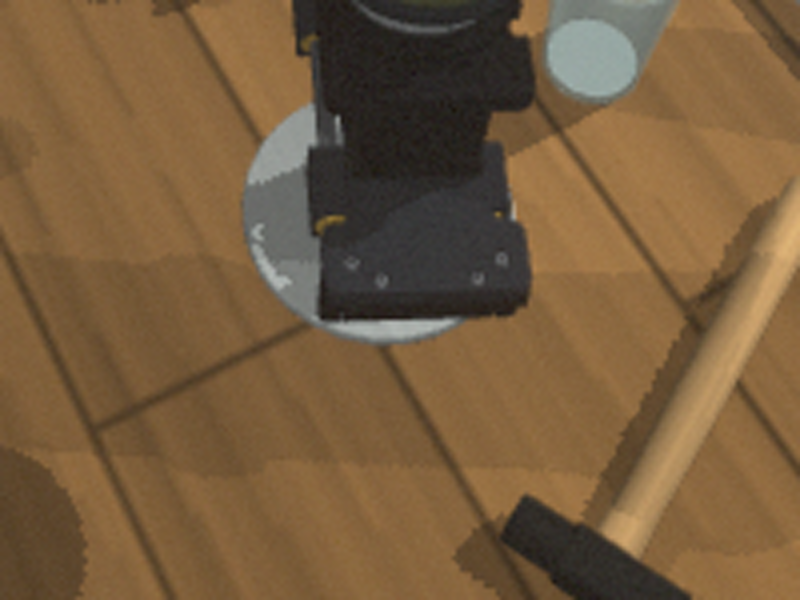

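The lid is held: its left edge is at (291,324) and its bottom at row 356, about where a centred lid should project. Next, carry it over the pot.

Call:
drive_tool --angular '[[0,0,0],[0,0,0],[0,0,0],[0,0,0],[0,0,0],[0,0,0],[0,0,0],[0,0,0],[0,0,0],[0,0,0],[0,0,0],[0,0,0],[0,0,0]]' --delta_pos '[[0.2,1.8,0],[0.38,3.6,0],[0.38,3.6,0],[0.38,3.6,0],[0.38,3.6,0],[0.38,3.6,0],[0.38,3.6,0],[0.38,3.6,0],[0.38,3.6,0],[0.2,1.7,0],[0,0,0],[0,0,0],[0,0,0]]' --gripper '[4,4,4,4,4,4,4,4,4,4,4,4,4]'

```text
time_s: 16.0
tool_pos: [0.6016, -0.0262, 0.1749]
tool_rot: [-179.9, -0.0, 154.7]
force: [0.5, -1.0, -3.6]
grip_width: 0.0427
grasp_force: 30.0
```

Run:
```python
from fit import *
T=eyes.read_camera('top');S=eyes.read_camera('side')
o=telemetry.get_obs();print(o['tool_pos'],o['tool_rot'],o['force'],o['grip_width'])
t=o['tool_pos']
for n,p in(('top',T),('side',S)):
    for d in models.cut_out(p,'lid_center')[:1]:
        ys,xs=np.nonzero(d['pixels']); print(n,d['p'],xs.min(),xs.max(),ys.min(),ys.max())
    q=np.array([w2pix(p,w) for w in cyl(t[0],t[1],.06,t[2]+.0046,t[2]+.0126)]); print('pred',q.min(0),q.max(0))
a=cv2.resize(S['pixels'][140:290,220:360,::-1],(560,600)); cv2.imwrite('pics/over.png',a)
```

```text
[ 0.60194887 -0.02581593  0.17537185] [-1.79962680e+02 -3.93838463e-03  1.54737432e+02] [ 0.55529171 -0.17282777 -2.74819095] 0.04261185917715688
pred [256.66780129 173.03809924] [302.77328218 219.00176893]
side 0.81 267 321 175 211
pred [266.93320356 168.90436075] [321.69192945 211.66847866]
```

View pics/over.png

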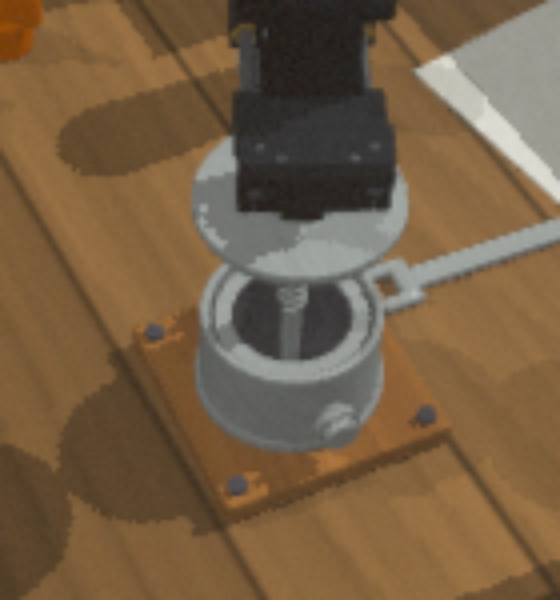

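The picture shows the lid level over the pot. Its measured extents (267–321, bottom row 211) match the prediction from the tool pose, so the grasp is centred. I'll nudge it onto the pot axis and start down.

Call:
drive_tool --angular '[[0,0,0],[0,0,0],[0,0,0],[0,0,0],[0,0,0],[0,0,0],[0,0,0]]' --delta_pos '[[0.13,0.42,0],[0,0,0.5],[0,0,1],[0,0,1],[0,0,1],[0,0,0.8],[0,0,0]]' --gripper '[4,4,4,4,4,4,4]'

```text
time_s: 16.9
tool_pos: [0.6018, -0.0192, 0.1305]
tool_rot: [-179.9, -0.2, 154.9]
force: [-0.1, -0.2, -3.1]
grip_width: 0.0424
grasp_force: 30.0
```

Call:
drive_tool --angular '[[0,0,0],[0,0,0],[0,0,0],[0,0,0]]' --delta_pos '[[0,0,1],[0,0,1],[0,0,1],[0,0,0]]' --gripper '[4,4,4,4]'

```text
time_s: 17.3
tool_pos: [0.6016, -0.0191, 0.1003]
tool_rot: [-179.9, -0.2, 154.9]
force: [-1.1, -0.4, -2.8]
grip_width: 0.0426
grasp_force: 30.0
```

Call:
drive_tool --angular '[[0,0,0],[0,0,0],[0,0,0],[0,0,0]]' --delta_pos '[[-0.12,-0.1,0],[0,0,0.5],[0,0,0.5],[0,0,0]]' --gripper '[4,4,4,4]'

```text
time_s: 17.7
tool_pos: [0.6031, -0.0206, 0.0917]
tool_rot: [-180.0, -0.1, 154.9]
force: [-0.4, -0.0, -3.5]
grip_width: 0.0425
grasp_force: 30.0
```

Call:
drive_tool --angular '[[0,0,0],[0,0,0],[0,0,0]]' --delta_pos '[[0,0,0.3],[0,0,0.3],[0,0,0]]' --gripper '[4,4,4]'

```text
time_s: 18.0
tool_pos: [0.6034, -0.0206, 0.086]
tool_rot: [-180.0, -0.0, 154.9]
force: [0.6, -0.6, -3.8]
grip_width: 0.0423
grasp_force: 30.0
```

Call:
drive_tool --angular '[[0,0,0],[0,0,0],[0,0,0]]' --delta_pos '[[0,0,0.2],[0,0,0.2],[0,0,0]]' --gripper '[4,4,4]'

```text
time_s: 18.3
tool_pos: [0.6039, -0.0207, 0.0826]
tool_rot: [180.0, 0.0, 154.9]
force: [-0.6, 0.5, -2.8]
grip_width: 0.0426
grasp_force: 30.0
```

Call:
drive_tool --angular '[[0,0,0],[0,0,0],[0,0,0]]' --delta_pos '[[0,0,0.15],[0,0,0.1],[0,0,0]]' --gripper '[4,4,4]'

```text
time_s: 18.6
tool_pos: [0.604, -0.0207, 0.0808]
tool_rot: [180.0, 0.0, 154.9]
force: [-2.7, 0.8, 4.7]
grip_width: 0.0425
grasp_force: 30.0
```

Call:
drive_tool --angular '[[0,0,0],[0,0,0],[0,0,0],[0,0,0],[0,0,0],[0,0,0],[0,0,0],[0,0,0],[0,0,0],[0,0,0]]' --delta_pos '[[0.12,-0.05,-0.1],[0,0,0],[0,0,0],[0,0,0],[0,0,0],[0,0,-1],[0,0,-3],[0,0,-4],[0,0,-4],[0,0,-2]]' --gripper '[4,4,7,7,7,7,7,7,7,7]'

```text
time_s: 19.6
tool_pos: [0.604, -0.0209, 0.2258]
tool_rot: [179.8, 0.3, 154.9]
force: [1.1, -0.3, -0.2]
grip_width: 0.0699
grasp_force: 0.0
```

Run:
```python
from fit import *
eyes.read_camera('side');S=eyes.read_camera('side')
o=telemetry.get_obs();print(o['tool_pos'],o['tool_rot'],o['force'],o['grip_width'])
for d in models.cut_out(S,'lid_center')[:2]:
    ys,xs=np.nonzero(d['pixels']); print(d['p'],d['centre'],xs.min(),xs.max(),ys.min(),ys.max())
for h in(.087,.083,.091):
  q=np.array([w2pix(S,w) for w in cyl(.6025,-.0215,.06,h,h+.008)]); print('pred',h,q.min(0),q.max(0))
save(S,'set.png',(240,150,350,280),4.5)
```

```text
[ 0.60460775 -0.02089333  0.22563277] [179.78011383   0.36793405 154.90121556] [ 0.72400555 -1.44457503  0.7366138 ] 0.06984457739638739
0.92 [295.3, 215.3] 268 319 195 235
pred 0.087 [266.78323138 194.82516742] [317.90092678 236.39304292]
pred 0.083 [266.80282203 195.92012794] [317.78000371 237.44324449]
pred 0.091 [266.76353264 193.72436898] [318.02251853 235.33686771]
```

View pics/set.png

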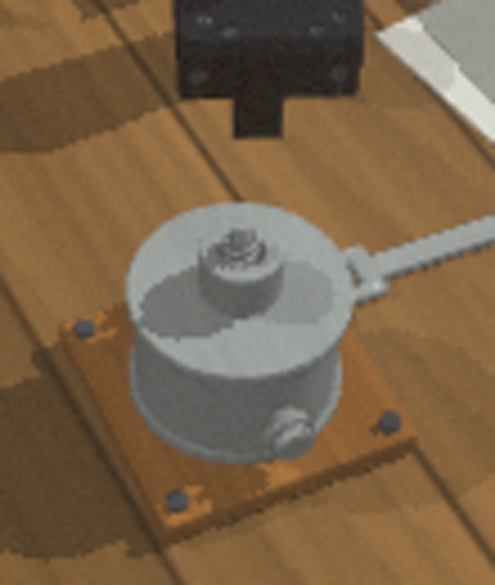

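The lid sits square over the stud: its disc extents are 268–319 by 195–235 against a prediction of 267–318 by 195–236, and the stud tip shows in the collar. Next, the steel nut.

Call:
drive_tool --angular '[[0,0,0],[0,0,0],[0,0,0],[0,0,0],[0,0,0],[0,0,0],[0,0,0],[0,0,0],[0,0,0],[0,0,-0.07],[0,0,0],[0,0,0],[0,0,0]]' --delta_pos '[[1.5,1.5,0],[2.99,3.0,1],[2.99,3.0,1.5],[2.99,3.0,1.5],[2.99,3.0,1.5],[2.99,3.0,1.5],[2.99,3.0,1.5],[2.99,3.0,1.5],[2.99,3.0,1.5],[1.5,1.5,1.0],[0,0,0],[0,0,0],[0,0,0]]' --gripper '[6,6,6,6,6,6,6,6,6,6,6,6,6]'

```text
time_s: 21.05
tool_pos: [0.4739, 0.3361, 0.0958]
tool_rot: [-179.9, 0.0, 158.8]
force: [0.4, -0.5, -0.5]
grip_width: 0.06
grasp_force: 0.0
```

Run:
```python
from fit import *
S=eyes.read_camera('side');T=eyes.read_camera('top')
for i in range(2):
  o=telemetry.get_obs();print(o['tool_pos'],o['tool_rot'],o['qpos'].round(1))
  if i==0: eyes.read_camera('side')
gS=grey(S)
NS=(S,gS,(174,146,208,174))
x,b=fitsil([NS],nutm(0),(.475,.338,np.radians(-21))); print('nut',x[:2].round(4),np.degrees(x[2]).round(1),b)
for p in(T,S):
    print([(np.round(d['centre'],1),round(d['p'],2)) for d in models.search_frame(p,'nut_center')])
```

```text
[0.47420039 0.33641827 0.09637752] [1.79988166e+02 4.37278988e-02 1.58741850e+02] [-46.8  14.1  10.1 100.8  -2.7  65.3  32.9]
[0.4741065  0.33670865 0.09645725] [1.79972696e+02 4.02556146e-02 1.58763860e+02] [-46.8  14.1  10.1 100.8  -2.7  65.3  32.9]
nut [0.475  0.3375] -29.0 45.67843137254902
[(array([148.9, 216.9]), 0.76)]
[(array([194., 157.]), 0.89), (array([221.9, 143.1]), 0.88)]
```

Call:
drive_tool --angular '[[0,0,0],[0,0,0],[0,0,0],[0,0,0],[0,0,0],[0,0,0],[0,0,0]]' --delta_pos '[[0,0.15,2],[0,0,2.5],[0,0,2],[0,0,0.7],[0,0,0.7],[0,0,0.5],[0,0,0]]' --gripper '[6,6,6,6,6,6,6]' --squeeze 5

```text
time_s: 22.0
tool_pos: [0.4737, 0.3395, 0.0121]
tool_rot: [180.0, 0.0, 158.9]
force: [-0.6, 0.2, -0.7]
grip_width: 0.0604
grasp_force: 0.0
```

Call:
drive_tool --angular '[[0,0,0],[0,0,0],[0,0,0],[0,0,0],[0,0,0],[0,0,0],[0,0,0],[0,0,0],[0,0,0],[0,0,0]]' --delta_pos '[[0,0,0],[0,0,0],[0,0,0],[0,0,0],[0,0,0],[0,0,0],[0,0,0],[0,0,0],[0,0,0],[0,0,0]]' --gripper '[0.5,0.5,0.5,0.5,0.5,0.5,0.5,0.5,0.5,0.5]'

```text
time_s: 23.0
tool_pos: [0.4736, 0.3392, 0.0119]
tool_rot: [-180.0, -0.0, 158.9]
force: [-0.2, -0.5, 1.4]
grip_width: 0.0101
grasp_force: 5.0
```

Call:
drive_tool --angular '[[0,0,0],[0,0,0],[0,0,0],[0,0,0],[0,0,0],[0,0,0],[0,0,0],[0,0,0],[0,0,0]]' --delta_pos '[[0,0,0],[0,0,-1.5],[0,0,-3.5],[0,0,-4],[0,0,-4],[0,0,-3.5],[0,0,0],[0,0,0],[0,0,0]]' --gripper '[0.5,0.5,0.5,0.5,0.5,0.5,0.5,0.5,0.5]' --squeeze 40

```text
time_s: 23.9
tool_pos: [0.4729, 0.339, 0.176]
tool_rot: [-179.9, -0.1, 158.9]
force: [-0.1, -0.2, -1.9]
grip_width: 0.0094
grasp_force: 40.0
```

Run:
```python
from fit import *
S=eyes.read_camera('side')
o=telemetry.get_obs();t=o['tool_pos'];print(t,o['tool_rot'],o['force'],o['grip_width'],o['grasp_force'])
yaw=np.radians(o['tool_rot'][2]); xt=np.array([np.cos(yaw),np.sin(yaw),0])
dz=t[2]-.0119
for s in(-1,1):
    for h in(.029,.059): print(s,h,w2pix(S,t*[1,1,0]+xt*s*.031+[0,0,h+dz]).round(1))
print('foot',w2pix(S,t*[1,1,0]+[0,0,dz]).round(1))
g=cv2.cvtColor(S['pixels'],cv2.COLOR_RGB2HSV)
u=w2pix(S,t*[1,1,0]+[0,0,.04+dz]).astype(int)
for r in range(u[1]-14,u[1]+26): print(r,''.join('#' if v<60 else('.' if s<60 else ' ') for v,s in zip(g[r,u[0]-30:u[0]+30,2],g[r,u[0]-30:u[0]+30,1])),u[0]-30)
d=models.cut_out(S,'nut_center')
for e in d: ys,xs=np.nonzero(e['pixels']); print(e['p'],e['centre'],xs.min(),xs.max(),ys.min(),ys.max())
```

```text
[0.47265447 0.33892675 0.17554813] [-1.79873334e+02 -7.74045222e-02  1.58935920e+02] [ 0.20496611 -0.32842342 -1.53694612] 0.009759329361930622 39.999876860529184
-1 0.029 [194.2 108.9]
-1 0.059 [192.7  99.2]
1 0.029 [169.7 110.3]
1 0.059 [167.7 100.7]
foot [183.6 118.6]
92       ########..########################                     151
93       ##################################                     151
94       ##################################                     151
95        #################################                     151
96       ##################################                     151
97       ###################################                    151
98       ###################################                    151
99        ##################################..                  151
100        ##################################..                  151
101         #################################..                  151
102         #################################...                 151
103         ##################################..                 151
104     
[... 1295 characters left out ...]
    151
123                                                              151
124                                                              151
125                                                              151
126                                                              151
127                                                              151
128                                                              151
129                                                              151
130                                                              151
131                                                              151
0.57 [221.1, 142.2] 209 230 132 154
0.48 [191.0, 115.1] 173 194 104 121
```

Run:
```python
from fit import *
T=eyes.read_camera('top');S=eyes.read_camera('side')
o=telemetry.get_obs();t=o['tool_pos'];print(t,o['tool_rot'])
dz=t[2]-.0119
hub=lambda x:[cyl(x[0],x[1],.02,dz,dz+.02)]
x,b=fitsil([(S,grey(S),(172,113,204,130))],hub,t[:2]); print('hub side',x.round(4),b)
for z in (dz+.0,dz+.059): print('top pred',w2pix(T,(t[0],t[1],z)))
g=cv2.cvtColor(T['pixels'],cv2.COLOR_RGB2HSV);u=w2pix(T,(t[0],t[1],dz+.03)).astype(int)
for r in range(u[1]-22,u[1]+22): print(r,''.join('#' if v<60 else('.' if s<60 else ' ') for v,s in zip(g[r,u[0]-35:u[0]+35,2],g[r,u[0]-35:u[0]+35,1])),u[0]-35)
for e in models.cut_out(T,'nut_center'): ys,xs=np.nonzero(e['pixels']); print(e['p'],e['centre'],xs.min(),xs.max(),ys.min(),ys.max())
```

```text
[0.47294673 0.33901818 0.17564389] [-1.79881259e+02 -6.35661027e-02  1.58932002e+02]
hub side [0.4762 0.3418] 8.137254901960786
top pred [141.36388661 249.58856611]
top pred [135.64957952 248.44999963]
227    ########                                                            103
228     ########                                                           103
229      #########                                                         103
230       ########                                                         103
231        ########        ###                                             103
232         ########        ####                                           103
233         ##########       ###                                           103
234          ###########     ####                                          103
235           #############   ####. #####                                  103
236            #############  ##############                               103
237             ############   ###################                         103
238            ##############
[... 1985 characters left out ...]
#########################           103
264                              ####### .######################           103
265                               #####  ....###############.###           103
266                               #####    .....###########...#            103
267                                #          ...##########...#            103
268                                             .######.####.#             103
269                                               #####..#####             103
270                                               #####..#####             103
0.79 [145.7, 215.3] 137 156 210 226
0.61 [123.6, 187.1] 101 144 179 197
0.18 [278.0, 222.4] 251 303 177 230
```

Call:
drive_tool --angular '[[0,0,0],[0,0,0],[0,0,0],[0,0,0],[0,0,0],[0,0,0],[0,0,0],[0,0,0],[0,0,0],[0,0,0],[0,0,0],[0,0,0],[0,0,0],[0,0,0],[0,0,0]]' --delta_pos '[[-1.4,-1.6,0],[-2.75,-3.2,0],[-2.75,-3.2,0],[-2.75,-3.2,0],[-2.75,-3.2,0],[-2.75,-3.2,0],[-2.75,-3.2,0],[-2.75,-3.2,0],[-2.75,-3.2,0],[-1.4,-1.7,0],[0,0,0],[0,0,0],[0,0,0],[0,0,0],[0,0,0]]' --gripper '[0.5,0.5,0.5,0.5,0.5,0.5,0.5,0.5,0.5,0.5,0.5,0.5,0.5,0.5,0.5]'

```text
time_s: 25.65
tool_pos: [0.601, -0.018, 0.1769]
tool_rot: [180.0, -0.0, 159.1]
force: [-1.0, -0.1, -2.3]
grip_width: 0.0099
grasp_force: 40.0
```

Run:
```python
from fit import *
S=eyes.read_camera('side')
o=telemetry.get_obs();t=o['tool_pos'];print(t,o['tool_rot'],o['force'],o['qpos'].round(1))
dz=t[2]-.0119
hub=lambda x:[cyl(x[0],x[1],.02,dz,dz+.02)]
u=w2pix(S,(t[0],t[1],dz)).astype(int);print(u)
m=grey(S); 
for r in range(u[1]-16,u[1]+30): print(r,''.join('.' if v else ' ' for v in m[r,u[0]-30:u[0]+35]),u[0]-30)
for q in ((.602,-.021,.144),(.6025,-.023,.144)): print('stud',w2pix(S,q))
```

```text
[ 0.60102673 -0.01828509  0.17702716] [ 1.79979316e+02 -6.66909973e-04  1.59026262e+02] [ 0.3542905  -0.21906065 -0.67572842] [-22.4  13.6  25.5  93.   -6.1  74.7  73.1]
[291 193]
177                              ...                                  261
178                                                                   261
179                                                                   261
180                                                                   261
181                                                                   261
182                                                                   261
183                                                     ...           261
184                                                      ..           261
185                        .                                          261
186                        .                                          261
187                                                                   261
188                                                                   261
189                             
[... 1849 characters left out ...]
...................................... 261
215        .........................................................  261
216        .......................................................    261
217        ....................................................       261
218        ...................................................        261
219        ..................................................         261
220         .................................................         261
221         .................................................         261
222          ...............................................          261
stud [292.66699471 200.03125092]
stud [293.27706518 200.55023595]
```

Call:
drive_tool --angular '[[0,0,0],[0,0,0],[0,0,0],[0,0,0],[0,0,0]]' --delta_pos '[[0,-0.18,0.5],[0,0,0.8],[0,0,0.7],[0,0,0.5],[0,0,0]]' --gripper '[0.5,0.5,0.5,0.5,0.5]'

```text
time_s: 26.2
tool_pos: [0.5996, -0.021, 0.1506]
tool_rot: [-179.9, -0.1, 158.9]
force: [0.5, 0.5, -1.3]
grip_width: 0.0099
grasp_force: 40.0
```

Call:
drive_tool --angular '[[0,0,0],[0,0,0],[0,0,0]]' --delta_pos '[[0,0,0.2],[0,0,0.2],[0,0,0]]' --gripper '[0.5,0.5,0.5]'

```text
time_s: 26.5
tool_pos: [0.6004, -0.0211, 0.1479]
tool_rot: [180.0, -0.0, 158.9]
force: [0.0, 0.3, -1.3]
grip_width: 0.01
grasp_force: 40.0
```

Call:
drive_tool --angular '[[0,0,0],[0,0,0],[0,0,0]]' --delta_pos '[[0,0,0.2],[0,0,0],[0,0,0]]' --gripper '[0.5,0.5,0.5]'

```text
time_s: 26.8
tool_pos: [0.6005, -0.021, 0.146]
tool_rot: [180.0, 0.0, 158.9]
force: [-0.5, -0.6, -1.7]
grip_width: 0.0098
grasp_force: 40.0
```

Call:
drive_tool --angular '[[0,0,0],[0,0,0],[0,0,0]]' --delta_pos '[[0,0,0.2],[0,0,0],[0,0,0]]' --gripper '[0.5,0.5,0.5]'

```text
time_s: 27.1
tool_pos: [0.6008, -0.021, 0.1448]
tool_rot: [180.0, 0.0, 158.9]
force: [-2.4, -0.0, 4.0]
grip_width: 0.0096
grasp_force: 40.0
```

Contact with the thread's ends at a foot height of about 0.133. The nut sits about 2 mm off along the bar in the grip, so I'll re-centre the grip on the axis before spinning.

Call:
drive_tool --angular '[[0,0,0],[0,0,0],[0,0,0],[0,0,0],[0,0,0],[0,0,0],[0,0,0],[0,0,0]]' --delta_pos '[[0,0,0],[0,0,0],[-0.17,0,0],[0,0,0],[0,0,0],[0,0,0],[0,0,0],[0,0,0]]' --gripper '[1.6,1.6,1.6,1.6,0.5,0.5,0.5,0.5]'

```text
time_s: 27.9
tool_pos: [0.6019, -0.0217, 0.1438]
tool_rot: [-180.0, -0.0, 158.9]
force: [0.4, -0.3, -0.5]
grip_width: 0.01
grasp_force: 40.0
```

Call:
drive_tool --angular '[[0,0,0],[0,0,0.14],[0,0,0.14],[0,0,0.14],[0,0,0.14],[0,0,0.14],[0,0,0.14],[0,0,0.14],[0,0,0.14],[0,0,0.14],[0,0,0.14]]' --delta_pos '[[0,0,0.05],[0,0,0.02],[0,0,0.02],[0,0,0.02],[0,0,0.02],[0,0,0.02],[0,0,0.02],[0,0,0.02],[0,0,0.02],[0,0,0.02],[0,0,0.02]]' --gripper '[0.5,0.5,0.5,0.5,0.5,0.5,0.5,0.5,0.5,0.5,0.5]'

```text
time_s: 29.0
tool_pos: [0.602, -0.0215, 0.1413]
tool_rot: [-180.0, -0.0, 78.4]
force: [0.9, 0.8, -1.1]
grip_width: 0.01
grasp_force: 40.0
```

Run:
```python
from h import *
o=telemetry.get_obs();print(o)
```

```text
{'time_s': 29.0, 'qpos': array([-30.79396696,  16.43667087,  36.31450612,  95.76660589,
       -10.21073027,  71.14473868,  -3.88899215]), 'joint_velocities': array([-9.28407282e+00,  1.97250586e+00,  1.15353127e+01,  4.58079105e-01,
       -4.02965327e+00,  2.27293540e-02, -7.62640988e+01]), 'effort': array([ 8.55361484e-01, -3.98738873e+01,  5.12490839e+00, -3.03205454e+01,
        2.99306447e-02,  1.88708247e-02,  1.40313394e+00]), 'tool_pos': array([ 0.60199106, -0.02151848,  0.14132877]), 'tool_rot': array([-1.79997029e+02, -1.04846220e-02,  7.83921333e+01]), 'force': array([ 0.88964246,  0.84444096, -1.13492652]), 'wrist_torque': array([-0.07560166,  0.02259282, -0.02262261]), 'grasp_force': 39.98581741936505, 'grip_width': 0.00998762057061141}
```

Call:
drive_tool --angular '[[0,0,0.14],[0,0,0.14],[0,0,0.14],[0,0,0.14],[0,0,0.14],[0,0,0.14],[0,0,0.14],[0,0,0.14],[0,0,0.14],[0,0,0.14],[0,0,0.14],[0,0,0.14],[0,0,0]]' --delta_pos '[[0,0,0.05],[0,0,0.04],[0,0,0.04],[0,0,0.035],[0,0,0.035],[0,0,0.035],[0,0,0.035],[0,0,0.035],[0,0,0.035],[0,0,0.035],[0,0,0.035],[0,0,0.035],[0,0,0]]' --gripper '[0.5,0.5,0.5,0.5,0.5,0.5,0.5,0.5,0.5,0.5,0.5,0.5,0.5]'

```text
time_s: 30.3
tool_pos: [0.603, -0.0214, 0.1372]
tool_rot: [-180.0, -0.1, -17.5]
force: [2.5, -0.0, -1.0]
grip_width: 0.0093
grasp_force: 40.0
```

Run:
```python
from h import *
o=telemetry.get_obs();print(o['tool_pos'],o['tool_rot'],o['force'],o['wrist_torque'],o['qpos'][6])
```

```text
[ 0.60296915 -0.02140643  0.13717228] [-1.79988642e+02 -1.14698051e-01 -1.75376805e+01] [ 2.48814801 -0.02246643 -1.02687083] [-0.03344815 -0.40493623  0.08938348] -94.55499928926365
```

The nut caught at once: 7.8 mm down in 176°, which matches 16 mm per turn, and the foot is now about at the collar. I'll re-grip half a turn back by opening, lifting, turning and lowering.

Call:
drive_tool --angular '[[0,0,0],[0,0,0],[0,0,0],[0,0,0],[0,0,-0.14],[0,0,-0.14],[0,0,-0.14],[0,0,-0.14],[0,0,-0.14],[0,0,-0.14],[0,0,-0.14],[0,0,-0.14],[0,0,-0.14],[0,0,-0.14],[0,0,-0.14],[0,0,-0.14],[0,0,-0.14],[0,0,-0.14],[0,0,-0.14]]' --delta_pos '[[0,0,0],[0,0,0],[0,0,0],[0,0,-2],[0,0,-2],[0,0,0],[0,0,0],[0,0,0],[0,0,0],[0,0,0],[0,0,0],[0,0,0],[0,0,0],[0,0,0],[0,0,0],[0,0,0],[0,0,0],[0,0,0],[0,0,0]]' --gripper '[3,3,3,3,3,3,3,3,3,3,3,3,3,3,3,3,3,3,3]'

```text
time_s: 32.2
tool_pos: [0.6018, -0.0219, 0.177]
tool_rot: [-180.0, -0.0, 103.1]
force: [0.0, 0.2, 0.1]
grip_width: 0.0297
grasp_force: 0.0
```

Call:
drive_tool --angular '[[0,0,-0.14],[0,0,-0.14],[0,0,-0.14],[0,0,-0.14],[0,0,-0.14],[0,0,-0.14],[0,0,-0.14],[0,0,-0.06],[0,0,0],[0,0,0]]' --delta_pos '[[0,0,0],[0,0,0],[0,0,0],[0,0,0],[0,0,0],[0,0,0],[0,0,0],[0,0,0],[0,0,0],[0,0,0]]' --gripper '[3,3,3,3,3,3,3,3,3,3]'

```text
time_s: 33.2
tool_pos: [0.6019, -0.0219, 0.1771]
tool_rot: [180.0, -0.0, 162.3]
force: [1.5, 0.1, -0.0]
grip_width: 0.0302
grasp_force: 0.0
```

Run:
```python
from fit import *
o=telemetry.get_obs();print(o['tool_pos'],o['tool_rot'],o['force'],o['wrist_torque'],o['qpos'][6])
S=eyes.read_camera('side'); save(S,'nut1.png',(235,140,345,270),4.5)
for e in models.cut_out(S,'nut_center'): ys,xs=np.nonzero(e['pixels']); print(e['p'],e['centre'],xs.min(),xs.max(),ys.min(),ys.max())
for y in(-18,-10,-30):
    q=np.array([w2pix(S,w) for w in box(.6022,-.0214,np.radians(y),.062,.01,.1254+.029,.1254+.059)]); print(y,q.min(0),q.max(0))
```

```text
[ 0.60193277 -0.02191534  0.17706275] [ 1.79997134e+02 -2.93712451e-03  1.62285093e+02] [ 1.48519124  0.11937578 -0.0480102 ] [-0.00786236 -0.02651031 -0.02639231] 77.03247842736405
0.79 [297.1, 199.5] 279 306 188 212
0.64 [220.9, 141.3] 210 230 132 154
-18 [279.02864922 184.86660153] [307.63329667 200.28442599]
-10 [279.16023445 183.52774115] [307.42179278 201.65571086]
-30 [279.11015937 185.77664181] [307.48876871 199.35409945]
```

Call:
drive_tool --angular '[[0,0,0],[0,0,0],[0,0,0],[0,0,0],[0,0,0],[0,0,0],[0,0,0],[0,0,0]]' --delta_pos '[[0,0,1.5],[0,0,1.5],[0,0,0.9],[0,0,0],[0,0,0],[0,0,0],[0,0,0],[0,0,0]]' --gripper '[3,3,3,0.5,0.5,0.5,0.5,0.5]' --squeeze 50

```text
time_s: 34.1
tool_pos: [0.6026, -0.0215, 0.1386]
tool_rot: [179.9, 0.1, 162.4]
force: [0.8, -0.4, 0.5]
grip_width: 0.0098
grasp_force: 49.9
```

Call:
drive_tool --angular '[[0,0,0.1],[0,0,0.1],[0,0,0.1],[0,0,0.1],[0,0,0.1],[0,0,0.1],[0,0,0.1],[0,0,0.1],[0,0,0]]' --delta_pos '[[0,0,0.026],[0,0,0.026],[0,0,0.026],[0,0,0.026],[0,0,0.026],[0,0,0.026],[0,0,0.026],[0,0,0.026],[0,0,0]]' --gripper '[0.5,0.5,0.5,0.5,0.5,0.5,0.5,0.5,0.5]'

```text
time_s: 35.0
tool_pos: [0.6022, -0.0219, 0.1369]
tool_rot: [180.0, 0.0, 116.5]
force: [-2.1, 0.1, 3.6]
grip_width: 0.0096
grasp_force: 49.9
```

Run:
```python
from h import *
o=telemetry.get_obs();print(o['tool_pos'],o['tool_rot'],o['force'],o['wrist_torque'],o['qpos'][6])
```

```text
[ 0.60222529 -0.02189159  0.13693792] [1.79962742e+02 1.55565342e-02 1.16508327e+02] [-2.1474935   0.10510218  3.59936061] [-0.01490113  0.40710601  0.03915799] 33.46569529733813
```

Call:
drive_tool --angular '[[0,0,0.1],[0,0,0.1],[0,0,0.1],[0,0,0.1],[0,0,0.1],[0,0,0.1],[0,0,0]]' --delta_pos '[[0,0,0.026],[0,0,0.026],[0,0,0.026],[0,0,0.026],[0,0,0.026],[0,0,0.026],[0,0,0]]' --gripper '[0.5,0.5,0.5,0.5,0.5,0.5,0.5]'

```text
time_s: 35.7
tool_pos: [0.6023, -0.0214, 0.1356]
tool_rot: [180.0, -0.1, 82.2]
force: [-2.0, -0.7, 5.7]
grip_width: 0.0095
grasp_force: 50.0
```

Run:
```python
from h import *
o=telemetry.get_obs();print(o['tool_pos'],o['tool_rot'],o['force'],o['wrist_torque'],o['qpos'][6])
```

```text
[ 0.6022748  -0.02144924  0.13558421] [ 1.79964116e+02 -5.04216841e-02  8.21952792e+01] [-1.96734617 -0.70060761  5.67190587] [0.06933757 0.66410095 0.06787878] 0.5666057868808462
```

Call:
drive_tool --angular '[[0,0,0.1],[0,0,0.1],[0,0,0.08],[0,0,0]]' --delta_pos '[[0,0,0.02],[0,0,0.02],[0,0,0.02],[0,0,0]]' --gripper '[0.5,0.5,0.5,0.5]'

```text
time_s: 36.1
tool_pos: [0.6024, -0.0211, 0.1352]
tool_rot: [180.0, -0.1, 66.2]
force: [-2.4, -0.1, 7.2]
grip_width: 0.0093
grasp_force: 50.0
```

Run:
```python
from h import *
o=telemetry.get_obs();print(o['tool_pos'],o['tool_rot'],o['force'],o['wrist_torque'],o['qpos'][6])
```

```text
[ 0.60239754 -0.02112944  0.13515351] [ 1.79980079e+02 -8.72326146e-02  6.61901630e+01] [-2.38018422 -0.10475712  7.19345265] [0.21086637 0.68499054 0.05190288] -14.699125543473528
```

Torque is still low, so I'll keep going in small steps.

Call:
drive_tool --angular '[[0,0,0.1],[0,0,0.1],[0,0,0.1],[0,0,0]]' --delta_pos '[[0,0,0.02],[0,0,0.02],[0,0,0.02],[0,0,0]]' --gripper '[0.5,0.5,0.5,0.5]'

```text
time_s: 36.5
tool_pos: [0.6026, -0.0209, 0.1347]
tool_rot: [180.0, -0.1, 49.0]
force: [-2.0, 0.9, 7.6]
grip_width: 0.0094
grasp_force: 50.0
```

Run:
```python
from h import *
o=telemetry.get_obs();print(o['tool_pos'],o['tool_rot'],o['force'],o['wrist_torque'],o['qpos'][6])
```

```text
[ 0.60260265 -0.02092547  0.13468424] [ 1.79999640e+02 -1.19081359e-01  4.89830824e+01] [-1.96930092  0.85683358  7.5911923 ] [ 0.36257169  0.67598272 -0.04222807] -31.0265164928764
```

Call:
drive_tool --angular '[[0,0,0.1],[0,0,0.1],[0,0,0]]' --delta_pos '[[0,0,0.02],[0,0,0.02],[0,0,0]]' --gripper '[0.5,0.5,0.5]'

```text
time_s: 36.8
tool_pos: [0.6028, -0.021, 0.1345]
tool_rot: [-180.0, -0.1, 37.5]
force: [-1.7, 0.3, 8.8]
grip_width: 0.0094
grasp_force: 49.9
```

Run:
```python
from h import *
o=telemetry.get_obs();print(o['tool_pos'],o['tool_rot'],o['force'],o['wrist_torque'],o['qpos'][6])
```

```text
[ 0.60276726 -0.0210277   0.13447663] [-1.79990085e+02 -1.33871852e-01  3.75183100e+01] [-1.71237444  0.28281308  8.78104818] [ 0.27599316  0.61412108 -0.00911751] -41.84262602744476
```

Call:
drive_tool --angular '[[0,0,0.1],[0,0,0.1],[0,0,0]]' --delta_pos '[[0,0,0.01],[0,0,0.01],[0,0,0]]' --gripper '[0.5,0.5,0.5]'

```text
time_s: 37.1
tool_pos: [0.6031, -0.0213, 0.1344]
tool_rot: [180.0, -0.2, 26.1]
force: [-2.8, 0.5, 8.4]
grip_width: 0.0096
grasp_force: 49.9
```

Run:
```python
from h import *
o=telemetry.get_obs();print(o['tool_pos'],o['tool_rot'],o['force'],o['wrist_torque'],o['qpos'][6],o['grip_width'])
```

```text
[ 0.60310624 -0.02134382  0.1343772 ] [ 1.79993865e+02 -1.57078925e-01  2.60557939e+01] [-2.80016247  0.52663614  8.42095251] [ 0.24040827  0.46084131 -0.00273112] -52.61004526870746 0.009559713966636083
```

Call:
drive_tool --angular '[[0,0,0.1],[0,0,0.1],[0,0,0]]' --delta_pos '[[0,0,0.01],[0,0,0.01],[0,0,0]]' --gripper '[0.5,0.5,0.5]'

```text
time_s: 37.4
tool_pos: [0.6031, -0.0216, 0.1343]
tool_rot: [-180.0, -0.2, 14.6]
force: [-2.1, 0.4, 8.2]
grip_width: 0.0096
grasp_force: 49.9
```

Run:
```python
from h import *
o=telemetry.get_obs();print(o['tool_pos'],o['tool_rot'],o['force'],o['wrist_torque'],o['qpos'][6],o['grip_width'])
```

```text
[ 0.60311485 -0.02163664  0.13428214] [-1.79991391e+02 -1.55412721e-01  1.45859608e+01] [-2.09553856  0.37973113  8.21478612] [ 0.12311991  0.4887907  -0.05022852] -63.32630362729021 0.009595681642303807
```

The nut now turns without going down (z is flat, torque about 0), so I'll check thread engagement by pulling up a little.

Call:
drive_tool --angular '[[0,0,0],[0,0,0]]' --delta_pos '[[0,0,-0.25],[0,0,0]]' --gripper '[0.5,0.5]'

```text
time_s: 37.6
tool_pos: [0.6029, -0.0216, 0.1344]
tool_rot: [179.9, -0.1, 14.6]
force: [4.7, -1.1, -6.1]
grip_width: 0.0095
grasp_force: 49.9
```

Call:
drive_tool --angular '[[0,0,0],[0,0,0]]' --delta_pos '[[0,0,-0.15],[0,0,0]]' --gripper '[0.5,0.5]'

```text
time_s: 37.8
tool_pos: [0.6027, -0.0216, 0.1345]
tool_rot: [179.9, -0.1, 14.6]
force: [6.7, -0.6, -14.7]
grip_width: 0.0094
grasp_force: 49.9
```

Call:
drive_tool --angular '[[0,0,0],[0,0,0]]' --delta_pos '[[0,0,0.25],[0,0,0]]' --gripper '[0.5,0.5]'

```text
time_s: 38.0
tool_pos: [0.6029, -0.0216, 0.1344]
tool_rot: [180.0, -0.1, 14.6]
force: [2.3, -0.2, -1.9]
grip_width: 0.0098
grasp_force: 49.9
```

Run:
```python
from fit import *
S=eyes.read_camera('side');o=telemetry.get_obs();t=o['tool_pos'];print(t,o['tool_rot'],o['force'],o['wrist_torque'])
g=cv2.cvtColor(S['pixels'],cv2.COLOR_RGB2GRAY);m=grey(S)
for r in range(176,244): print(r,''.join('#' if v<60 else(str(int((v-60)//20)) if k else ' ') for v,k in zip(g[r,262:326],m[r,262:326])))
p=lambda f,y:np.array([w2pix(S,w) for w in box(.6023,-.0215,np.radians(y),.062,.01,f+.029,f+.059)])
for y in(14.6,66,82,162): q=p(.122,y); print(y,q.min(0).round(1),q.max(0).round(1))
for h in(.083,.087):
  q=np.array([w2pix(S,w) for w in cyl(.603,-.0215,.06,h,h+.008)]); print('disc',h,q.min(0),q.max(0))
```

```text
[ 0.60290109 -0.02160992  0.13435587] [ 1.79982804e+02 -1.07602969e-01  1.45786293e+01] [ 3.18679574  0.33345997 -0.4695903 ] [ 0.06318237 -1.00030197  0.03632539]
176               ###  #00010######   ####################  ########
177                 ##    0##########  #################   0########
178                        ###########  ###############   0#########
179                        ############  ############   0##########0
180                        ##############  ##########  0############
181                        ###############  #########0##############
182                        ################ ########################
183                        #############  #################0########
184                        ###########    ####0 ##########0##0######
185                         #########   0 ###021 ##################0
186                         ######### 00010##12 ####################
187                         ########  #00110#22 #############000####
188                         ########   #0111112 ######0100###010####
189                         #####0 ####
[... 3316 characters left out ...]
111111222222343          
238         211111111111111111111111111111111111122222234           
239         221111111111111111111111111111111111122222233           
240         122111111111111112111111111111111222122222343           
241          2211111111111111111111111111112334433222343            
242           222111111111111111111111111122334444222342           0
243           12221111111111111111111111112233332222343            0
14.6 [281.3 181.2] [305.1 206.2]
66 [289.8 178.9] [296.7 208.7]
82 [286.3 179. ] [300.5 208.6]
162 [279.1 185.9] [307.6 201.3]
disc 0.083 [266.99347888 195.85149979] [317.96426691 237.36433108]
disc 0.087 [266.97441527 194.75649873] [318.08568172 236.31405091]
```

Run:
```python
from fit import *
S=eyes.read_camera('side')
for y in(5,14.6,25,35,50,65):
    c,s=np.cos(np.radians(y)),np.sin(np.radians(y))
    out=[]
    for i,j,h in((-1,-1,.029),(-1,1,.029),(-1,1,.059),(1,-1,.029),(1,1,.059)):
        out.append(w2pix(S,(.6023+c*i*.031-s*j*.005,-.0215+s*i*.031+c*j*.005,.122+h)).round(1).tolist())
    print(y,out)
b=cv2.resize(S['pixels'][160:260,245:345,::-1],(600,600),interpolation=cv2.INTER_CUBIC); cv2.imwrite('pics/last.png',b)
```

```text
5 [[282.6, 205.0], [280.2, 202.1], [280.3, 193.1], [305.6, 194.1], [303.8, 182.3]]
14.6 [[284.3, 206.2], [281.3, 203.7], [281.4, 194.7], [304.5, 192.6], [302.0, 181.2]]
25 [[286.4, 207.3], [282.8, 205.2], [283.0, 196.3], [302.9, 191.1], [299.9, 180.1]]
35 [[288.7, 208.1], [284.7, 206.5], [284.9, 197.5], [301.0, 189.9], [297.6, 179.4]]
50 [[292.3, 208.7], [287.9, 207.9], [288.2, 199.0], [297.9, 188.6], [294.1, 178.9]]
65 [[296.0, 208.5], [291.5, 208.6], [291.9, 199.7], [294.4, 187.9], [290.4, 179.0]]
```

View pics/last.png

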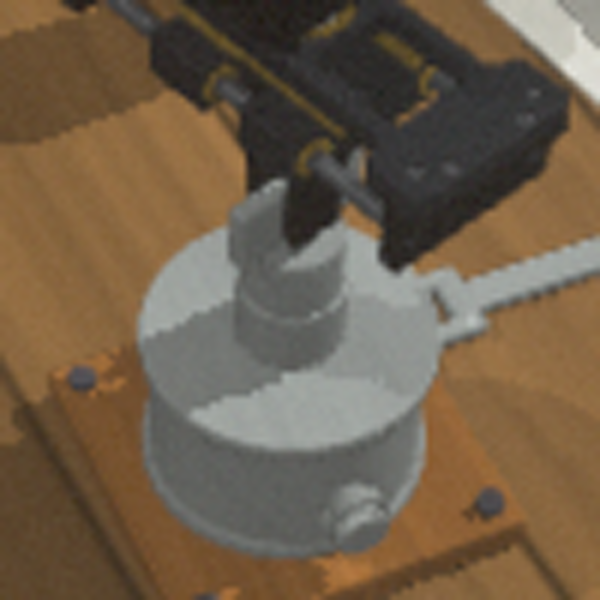

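The picture shows the nut's hub resting on the collar and the bar turning with the tool, with its left end at (284,196–204). The pull test shows the thread holds, so the flat stretch was axial play taken up by my push. I'll turn on, feeding with the thread.

Call:
drive_tool --angular '[[0,0,0.1],[0,0,0.1],[0,0,0.1],[0,0,0.1],[0,0,0]]' --delta_pos '[[0,0,0.025],[0,0,0.025],[0,0,0.025],[0,0,0.025],[0,0,0]]' --gripper '[0.5,0.5,0.5,0.5,0.5]'

```text
time_s: 38.6
tool_pos: [0.6024, -0.0213, 0.1341]
tool_rot: [-180.0, -0.0, -8.4]
force: [0.1, 1.2, 5.9]
grip_width: 0.0099
grasp_force: 50.0
```

```bash
cat > st.py <<'E'
from h import *
o=telemetry.get_obs();print(o['time_s'],o['tool_pos'].round(5),o['tool_rot'].round(1),o['force'].round(1),o['wrist_torque'].round(3),o['qpos'][6].round(1),o['grip_width'].round(4),o['effort'].round(2))
E
python3 st.py
```

```text
Traceback (most recent call last):
  File "st.py", line 2, in <module>
    o=telemetry.get_obs();print(o['time_s'],o['tool_pos'].round(5),o['tool_rot'].round(1),o['force'].round(1),o['wrist_torque'].round(3),o['qpos'][6].round(1),o['grip_width'].round(4),o['effort'].round(2))
                                                                                                                                                               ^^^^^^^^^^^^^^^^^^^^^
AttributeError: 'float' object has no attribute 'round'
```

Call:
drive_tool --angular '[[0,0,0.1],[0,0,0.1],[0,0,0.1],[0,0,0.1],[0,0,0]]' --delta_pos '[[0,0,0.025],[0,0,0.025],[0,0,0.025],[0,0,0.025],[0,0,0]]' --gripper '[0.5,0.5,0.5,0.5,0.5]'

```text
time_s: 39.1
tool_pos: [0.6026, -0.0211, 0.134]
tool_rot: [-179.9, -0.0, -31.1]
force: [-1.1, 1.8, 10.3]
grip_width: 0.0096
grasp_force: 50.8
```

```bash
python3 st.py
```

```text
Traceback (most recent call last):
  File "st.py", line 2, in <module>
    o=telemetry.get_obs();print(o['time_s'],o['tool_pos'].round(5),o['tool_rot'].round(1),o['force'].round(1),o['wrist_torque'].round(3),o['qpos'][6].round(1),o['grip_width'].round(4),o['effort'].round(2))
                                                                                                                                                               ^^^^^^^^^^^^^^^^^^^^^
AttributeError: 'float' object has no attribute 'round'
```

```bash
sed -i "s/o\['grip_width'\].round(4)/o['grip_width']/;s/o\['qpos'\]\[6\].round(1)/o['qpos'].round(1)/;s/o\['time_s'\]/o['time_s']/" st.py; python3 st.py
python3 - <<'E'
from fit import *
S=eyes.read_camera('side');m=grey(S);g=cv2.cvtColor(S['pixels'],cv2.COLOR_RGB2GRAY)
for r in range(180,240): print(r,''.join('#' if v<60 else(str(int((v-60)//20)) if k else ' ') for v,k in zip(g[r,262:326],m[r,262:326])))
E
python3 st.py
```

```text
39.1 [ 0.60264 -0.02106  0.13399] [-179.9   -0.   -31.1] [-1.1  1.8 10.3] [0.155 0.067 0.828] [ -47.    22.6   58.3   96.7  -20.1   72.  -105.5] 0.00959281151294049 [  1.44 -30.4   10.29 -23.94  -0.09  -0.33  -1.35]
180               #    ###############################              
181                  00#########################    ##              
182                 00###########################                   
183               ###############################01                 
184              0###############################000                
185              ####################################               
186              #####################################              
187             0#####################################              
188             0##0100###############################              
189             ####000##########################0###0              
190             ################################00###0              
191             #########000#####################0###0              
192             ##########0################00########0  
[... 2802 characters left out ...]
55554445555554543222112222234          
234        22111111121111112233344444444332221111122222234          
235        21111111111111111111222222222211111111122222233          
236        22111111111111111111111111111111111112122222233          
237        22111111111111111111111111111111111111122222343          
238        1221111111111111111111211111111111111112222234           
239         221211111111111111111111111111111111112222233           
39.15 [ 0.60264 -0.02102  0.13398] [-179.9   -0.   -31.1] [-2.1  1.1 10. ] [0.046 0.034 0.73 ] [ -47.    22.6   58.3   96.7  -20.1   72.  -105.4] 0.009426714707361693 [ 1.330e+00 -3.049e+01  1.009e+01 -2.400e+01 -3.000e-02 -2.700e-01
 -8.400e-01]
```

Wrist torque about z has risen to 0.73–0.83 N·m, which means home and snug. Release, rise clear, then verify the lid height against the earlier unsprung picture.

Call:
drive_tool --angular '[[0,0,0],[0,0,0],[0,0,0],[0,0,0],[0,0,0],[0,0,0],[0,0,0],[0,0,0],[0,0,0]]' --delta_pos '[[0,0,0],[0,0,0],[0,0,0],[0,0,0],[0,0,-1],[0,0,-3],[0,0,-4],[0,0,-4],[0,0,-3]]' --gripper '[3,3,3,3,3,3,3,3,3]'

```text
time_s: 40.05
tool_pos: [0.6024, -0.0222, 0.2852]
tool_rot: [-179.9, -0.1, -31.3]
force: [0.1, -0.2, 0.0]
grip_width: 0.0301
grasp_force: 0.0
```

Run:
```python
from fit import *
S=eyes.read_camera('side'); o=telemetry.get_obs();print(o['time_s'],o['tool_pos'],o['force'])
a=cv2.imread('pics/set.png',0).astype(float); a=cv2.resize(a,(110,130),interpolation=cv2.INTER_AREA) # crop 240,150
b=cv2.cvtColor(S['pixels'],cv2.COLOR_RGB2GRAY)[150:280,240:350].astype(float)
for c0 in(38,46,54):
    print('set',a[74:100,c0:c0+8].mean(1).round(0).astype(int)); print('now',b[74:100,c0:c0+8].mean(1).round(0).astype(int))
print('rows from 224')
for e in models.cut_out(S,'nut_center')+models.cut_out(S,'lid_center')[:1]: ys,xs=np.nonzero(e['pixels']); print(e['p'],e['centre'],xs.min(),xs.max(),ys.min(),ys.max())
for f in(.121,.125):
    q=np.array([w2pix(S,w) for w in box(.6023,-.0215,np.radians(-31),.062,.01,f+.029,f+.059)]); print('bar',f,q.min(0),q.max(0))
# vertical sub-pixel shift of the near disc edge
def edge(im,c): 
    p=cv2.GaussianBlur(im,(3,3),0)[:,c:c+6].mean(1); d=p[78:94]; d=-np.diff(d); d[d<3]=0; return (np.arange(len(d))*d).sum()/d.sum()+78.5+150
print([(round(edge(a,c),2),round(edge(b,c),2)) for c in(36,42,48,54,60,66)])
```

```text
40.1 [ 0.60460279 -0.02261137  0.2897078 ] [ 1.87717089 -1.24768689  3.10889968]
set [117 147 159 160 159 156 147 130 109  96  93  93  94  94  94  94  94  94
  94  94  95  94  96  98 100 102]
now [114 114 134 147 157 158 157 147 130 107  94  92  93  93  93  93  94  94
  94  93  94  94  96  98 100 101]
set [151 157 158 159 158 158 158 158 154 130 102  93  91  92  93  93  92  93
  93  92  93  93  91  92  92  93]
now [139 150 156 158 158 158 157 157 157 156 133 101  91  92  92  93  92  93
  92  93  91  92  91  92  92  92]
set [159 159 158 158 159 159 159 159 157 131 101  91  91  91  92  90  91  95
  96  96  98  99  98  97  95  92]
now [159 158 159 158 158 158 158 159 158 159 135 100  89  91  92  91  90  93
  96  96  94  96  96  96  94  92]
rows from 224
0.78 [296.8, 197.0] 280 306 188 211
0.61 [220.4, 142.8] 211 229 133 154
0.57 [293.9, 219.5] 268 318 199 236
bar 0.121 [279.12932464 186.96612723] [307.47670763 200.83783141]
bar 0.125 [279.14428293 185.73788456] [307.57488915 199.66554692]
[(np.float64(229.91), np.float64(231.04)), (np.float64(232.26), np.float64(233.19)), (np.float64(233.33), np.float64(234.3)), (np.float64(233.25), np.float64(234.34)), (np.float64(232.14), np.float64(233.74)), (np.float64(229.93), np.float64(230.68))]
```

With the tool clear, the near disc edge sits 1.0 px lower than when unsprung (4 mm predicts 1.05 px), both left and right. The lid is flat and home, and it holds.

```bash
python3 -c "
from cell import env
print(env.sign_off())"
```

```text
the job is handed in; nothing more can be done
None
```

The strainer is closed and the job is handed in: the lid sits flat on the pot's rim, the steel wing nut is snug at about 0.75 N·m, and the gripper is clear of everything. It took about 40 s of the 72 s, and I touched none of the bystanders, though I did not re-measure where they stand.

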